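Change the check weight on the fish-market scale

TASK

We are checking the bench scale: take the small round weight off its platter and put it back, upright and fully down, in its own socket (the small round one) of the wooden weight block, and let go of it. Then pick up the rectangular bar weight, lift it over the splash guard and finish still holding it level and still about a finger's width (15 mm) above the middle of the platter, its long side along the platter's long side, never letting it touch the scale, because the scale is being zeroed. Do not bump the splash guard, and leave the other weight and the rest of the bench where they are.

Things in the scene. Friction and masses are not known exactly. Their poses are not given: they have to be found in the camera images.
- small_mid (a point): Small round weight, bright steel, about 300 g, standing on the scale's platter: cylinder 30 mm diameter, 55 mm tall, with a narrower knob (20 mm diameter) on top, 72 mm tall in all. This point is on its axis, 36 mm above its foot; z up along the axis. Gripped round the upper part of the cylinder (30 to 55 mm above the foot) it stays clear of the block when it is home.
- bar_mid (a point): Rectangular bar weight, dark steel, 0.45 to 0.8 kg, on the bench left of the guard: block 75 (x) x 38 (y) x 28 mm, with a bridge handle on top: a 12 x 12 mm square bar, 68 mm long along x, its middle line 58 mm above the foot, with a gap 24 mm high, 48 mm long under it. This point is at the centre, 32 mm above the foot, 26 mm below the handle's middle line; x along the long side, z up.
- medium_mid (a point): Larger round weight (body 'medium'), a bystander like the small one but 40 mm diameter and 82 mm tall, standing on the bench near the bar weight. This point is on its axis 41 mm above the foot.
- socket (a point): Small round socket in the wooden weight block: centre of its mouth, level with the block's top, 40 mm above the bench. 32.5 mm diameter, 25 mm deep, flat floor. The fixed block is 66 (x) x 210 (y) x 40 mm; this socket is 30 mm from its +y end. Axes as the block's: along -y follow an empty 42.5 mm round socket (51 mm away) and an empty rectangular recess for the bar weight (130 mm away).
- pan (a point): Middle of the top face of the scale's rectangular steel platter, 75 mm above the bench, marked by a small engraved cross. The platter is 160 mm along x and 210 mm (its long side) along y, z up; it does not move. The scale is fixed: housing 220 (x) x 240 (y) mm, its front with the display lies 130 mm from this point along -x.
- guard: Splash guard, a fixed white board standing on the bench between weight block and scale: 340 mm long along its x, 16 mm thick, top edge 110 mm above the bench, on two low feet 50 mm wide. Origin at bench level under its middle, z up.
- tape: Bystander: roll of tape, 70 mm across, 24 mm high, lying flat; origin under its centre.
- bowl: Bystander: steel bowl, 120 mm across, 50 mm high; origin under its centre.
- squeeze: Bystander: white squeeze bottle, 60 mm across, 140 mm high; origin under its centre.
- whetstone: Bystander: grey whetstone 200 (x) x 70 x 30 mm; origin under its centre.
- brush: Bystander: wooden brush, 200 mm long, lying along its x; origin under its middle.
- wedge: Bystander: small wooden block 90 x 40 x 30 mm; origin under its centre.
There are look-alikes about, which are no part of the job. Several things look just like the part that bears bar_mid: the one meant starts farthest from the robot's base.

How it is judged:
By the outcome, as a careful person would: the job done as asked, in the order asked, and still so for the second after the job is handed in, while the arm keeps its last pose, push and grip.
It also fails if it takes over 72 s, if anything falls off the work surface, if the arm or the gripper's body presses on something with over 40 N, if the wrist force passes 120 N, or if a joint passes its speed limit or range.

ROBOT

A 6-joint arm with a two-finger parallel gripper is mounted at the origin on the work surface. World frame = base frame: x ahead of the robot, y to its left, z up, the work surface at z = 0. Lengths are in mm, angles in rad, forces in N, time in s.
With the tool pointing down it reaches from about 275 to 775 mm from the base axis. Payload 14.6 kg.
Tool frame: the origin (TCP) lies between the finger pads; the fingertips stand 25 mm ahead of it and the grasp point (between the pads) lies 6 mm ahead of it; y points along the fingers, z is the direction in which the jaws open and shut, and the axes are right-handed (so a half turn about y gives the same grasp; the last joint's range is limited). The gripper opens to 85 mm and grips with 20 to 120 N. Pads are 22 mm wide; open, the fingers measure 114 mm over their backs; the gripper's body (76 mm by 85 mm) begins 54 mm behind the grasp point. The pads swing forward as they close: fully open they stand 13 mm farther back than shut.
Start: joints at [-1.417, 0.263, -0.048, 1.259, 0, 1.415], TCP at [159.549, -500.172, 227.278] pointing down, gripper open.
Joint ranges: [-2.65, 2.65], [-0.89, 1.7], [-1.18, 1.37], [-2.13, 2.11], [-1.35, 1.29], [-3.14, 3.14]. Speed limits (rad/s): [1.89, 1.89, 2.57, 2.79, 3.14, 3.14].

INTERFACE

Orientations are given as a rotation vector (axis times angle).
In Python, from cell import bot gives the robot as it stands.
- The arm moves only by the tool drive_tool, never from a script. Its argument "commands" is a list of rows, each a list of 4 numbers: the shift along the tool's x, y, z in m, then the turn about the tool's y in degrees. A call has 1 to 20 rows; each row shifts and turns the pose as measured when the row begins, along the tool's axes as they then stand; what a row does not reach is not made up. A row lasts 1/12 s, in which the tool goes at most 41.7 mm and 7.16 degrees, less where a joint would pass 70% of its speed; a pose out of reach is approached as far as the arm can. A call is refused whole if a number of a shift passes 0.0417 or a number of a turn 7.16, either way. A call with a gripper value outside its range is refused whole. "hand" is the finger opening in m, from 0 to 0.0854, set as the call begins (left out, the last holds). The fingers move at their own pace and stop on an object; the grip force is fixed at half the most. Time passes only in rows, so rows that do not move let the fingers close. It gives the time, the measured TCP pose, the force and the opening at its end, in the units of the state.
- bot.state(): the state, without advancing time (a new reading comes with each control period).
- bot.get_image(name): name is "side" or "top" or "wrist"; returns a dict with "color" (400x640x3 uint8, red, green, blue), "fx", "fy", "cx", "cy" (pixels), "rvec" (rotation vector, rad) and "tvec" (3), from world to camera coordinates, as OpenCV has them. Camera axes: x right, y down, z forward; pixel columns grow to the right and rows downward; lengths in mm; the calibration is good to about 2 mm. The wrist camera is an equidistant fisheye: a pixel r from the principal point sees the ray r / f radians off the axis. A picture is of the moment at which its call begins. There is no depth.
- bot.finish_job(): hands the job in, once; it reports no verdict.
The state is a dict: "clock": time; "joints": joint angles; "joint_velocities": joint speeds; "joint_efforts": joint torques, N m; "ee_pos": TCP position; "tool_rot": TCP orientation; "contact_force": force on the tool from outside, world axes, zero at the start; "wrist_torque": the same for the moment, N m; "gripper_width": finger opening in mm.
Only numpy, scipy, OpenCV 4.12 (cv2) and the standard library are available. Lean on these libraries where they do the work, as an engineer would, in place of code of your own. Each camera call takes 0.05 s, during which the arm holds its last target. There are 200 camera calls.

## Working session

There is one attempt and no reset: what is moved stays moved. The work goes in short steps, Python scripts to look and compute and a tool call to move; the robot and the scene stay as the last step left them, time stands still between calls to the robot, and variables do not carry over. Pictures are saved under pics/ and viewed, about 8 in all and at most 12, crops included, and the job is handed in when it is done.

Besides the shell and the picture viewer there is one more tool, called after "Call:" as name([rows], argument=value, ...), one row to a line, values as JSON. drive_tool: Moves the arm, as the interface text tells. Its arguments: {"type":"object","properties":{"commands":{"type":"array"},"hand":{"type":"number"}},"required":["commands"]}

```bash
mkdir -p pics
cat > h.py <<'E'
import numpy as np, cv2
from cell import bot
def grab(n,f):
    im=bot.get_image(n); np.savez('pics/'+f+'.npz',**im); cv2.imwrite('pics/'+f+'.png',im['color'][...,::-1]); return im
def load(f): return dict(np.load('pics/'+f+'.npz'))
def cam(im):
    R=cv2.Rodrigues(np.array(im['rvec'],float))[0]; t=np.array(im['tvec'],float).ravel(); return R,t
def ray(im,u,v,fish=False):
    R,t=cam(im); x=(u-im['cx'])/im['fx']; y=(v-im['cy'])/im['fy']
    if fish:
        r=np.hypot(x,y); d=np.array([x/r*np.sin(r),y/r*np.sin(r),np.cos(r)]) if r>0 else np.array([0,0,1.])
    else: d=np.array([x,y,1.])
    return -R.T@t, R.T@d
def onz(im,u,v,z,fish=False):
    o,d=ray(im,u,v,fish); return o+d*(z-o[2])/d[2]
def proj(im,p):
    R,t=cam(im); c=R@np.array(p,float)+t; return im['cx']+im['fx']*c[0]/c[2], im['cy']+im['fy']*c[1]/c[2]
E
python3 - <<'E'
from h import *
a=grab('top','t0');b=grab('side','s0')
for i in (a,b):
    print(i['fx'],i['cx'],i['cy'],ray(i,i['cx'],i['cy']))
s=bot.state();print(s); print(cv2.Rodrigues(np.array(s['tool_rot']))[0])
E
```

```text
470.47864242670414 316.23130987634147 199.66263439330325 (array([ 197.93265314,  -19.35848269, 1690.33707574]), array([ 0.2143347 , -0.00260755, -0.97675679]))
364.3653979000509 315.4110858764574 202.17738343563815 (array([-97.91281876, 758.34817551, 781.66373681]), array([ 0.52714034, -0.63840658, -0.56085657]))
{'clock': 0.1, 'joints': array([-1.41732247e+00,  2.63467669e-01, -4.88412754e-02,  1.25940137e+00,
       -4.68218723e-06,  1.41550901e+00]), 'joint_velocities': array([ 0.00044929, -0.00029297, -0.00019343,  0.00042897, -0.00019596,
       -0.00088737]), 'joint_efforts': array([ 2.73840422e-03, -6.38576317e+01,  3.85063899e+01,  1.00036722e-02,
       -6.07592074e-05,  2.08754989e-05]), 'ee_pos': array([ 159.49965267, -499.93597858,  226.88885118]), 'tool_rot': array([-0.31979552,  2.05591666, -2.05401583]), 'contact_force': array([-0.70060858,  0.44086332,  0.64732668]), 'wrist_torque': array([0.00145507, 0.04937191, 0.05502773]), 'gripper_width': 85.39200148889522}
[[-9.52710764e-01 -1.44350079e-04  3.03878561e-01]
 [-3.03878564e-01  9.02527197e-04 -9.52710346e-01]
 [-1.36734851e-04 -9.99999582e-01 -9.03712270e-04]]
```

View pics/t0.png

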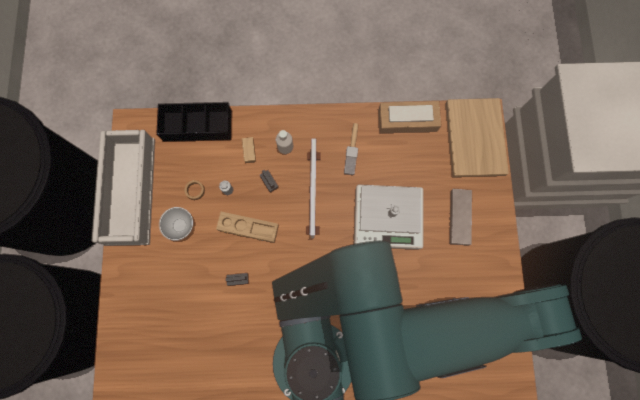

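View pics/s0.png

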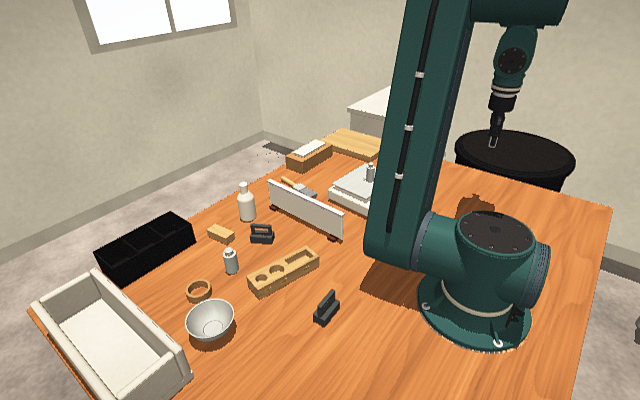

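The top view shows bar candidates at (269,181) and (237,279). The first is farther from the base (312,372), so it fits the description. I'll confirm it in an enlarged crop. The small weight is at (393,210), the block at (248,227) and the guard runs along column 313.

Run:
```python
from h import *
a=load('t0');b=load('s0')
for n,u,v,z in [('barA',269,181,60),('barB',237,279,60),('small',393,210,140),('med',225,187,82)]: print(n,onz(a,u,v,z).round(),np.hypot(*onz(a,u,v,z)[:2]).round())
c=a['color'][120:260,200:440,::-1]; c=cv2.resize(c,None,fx=3.3,fy=3.3,interpolation=cv2.INTER_CUBIC)
d=b['color'][150:310,210:390,::-1]; 
cv2.imwrite('pics/c0.png',c); print(c.shape)
cv2.imwrite('pics/c1.png',cv2.resize(d,None,fx=3.6,fy=3.6,interpolation=cv2.INTER_CUBIC))
```

```text
barA [629. 144.  60.] 645.0
barB [285. 255.  60.] 382.0
small [ 496. -280.  140.] 569.0
med [605. 296.  82.] 674.0
(462, 792, 3)
```

View pics/c0.png

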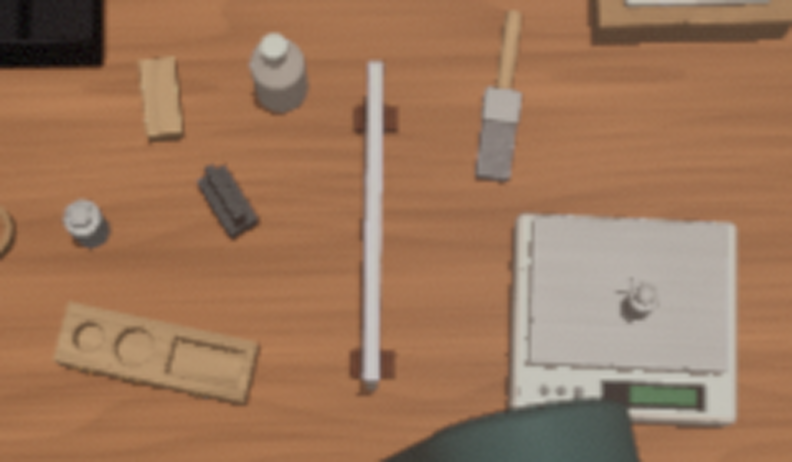

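View pics/c1.png

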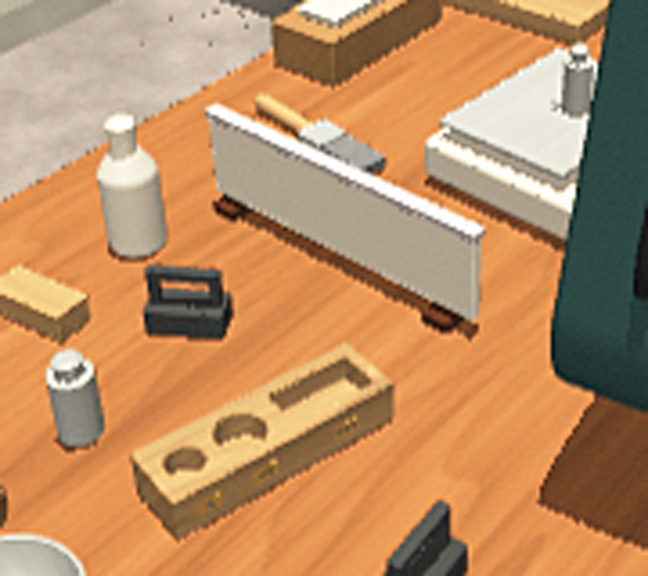

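Run:
```python
from h import *
a=load('t0');b=load('s0')
T=lambda x,y,z: onz(a,200+(x+.5)/3.3-.5,120+(y+.5)/3.3-.5,z)
S=lambda x,y,z: onz(b,210+(x+.5)/3.6-.5,150+(y+.5)/3.6-.5,z)
P=lambda n,p: print(n,p.round(1))
for k in [(531,218),(733,226),(727,373),(527,363)]: P('plat',T(*k,75))
P('cross',T(628,293,75)); P('knob',T(645,295,147)); P('knobS',S(579,50,147))
P('sock',T(89,337,40));P('sockS',S(185,460,40))
for k in [(68,303),(258,343),(246,402),(56,362)]: P('blk',T(*k,40))
for k in [(147,457),(347,346),(393,381),(180,500)]: P('blkS',S(*k,40))
P('h1',T(212,178,64));P('h2',T(246,220,64))
P('h1S',S(147,268,64));P('h2S',S(221,272,64))
P('g1',T(375,62,110));P('g2',T(371,382,110));P('med',T(82,217,82));P('medS',S(70,357,82));P('sq',T(273,47,140))
P('TCP', np.array(proj(a,bot.state()['ee_pos'])))
```

```text
plat [ 598.8 -181.7   75. ]
plat [ 584.2 -397.4   75. ]
plat [ 426.  -379.4   75. ]
plat [ 442.1 -170.3   75. ]
cross [ 514.2 -280.7   75. ]
knob [ 497.5 -286.2  147. ]
knobS [ 493.8 -280.7  147. ]
sock [488.  296.9  40. ]
sockS [487.5 297.7  40. ]
blk [525.9 320.2  40. ]
blk [476.7 114.8  40. ]
blk [413.2 128.2  40. ]
blk [461.7 332.   40. ]
blkS [513.5 313.5  40. ]
blkS [472.8 118.8  40. ]
blkS [414.2 129.6  40. ]
blkS [460.9 329.   40. ]
h1 [655.4 161.3  64. ]
h2 [607.4 124.7  64. ]
h1S [667.1 166.3  64. ]
h2S [609.2 130.3  64. ]
g1 [766.8 -18.9 110. ]
g2 [421.3  -6.3 110. ]
med [610.8 298.3  82. ]
medS [610.7 300.1  82. ]
sq [775.6  88.3 140. ]
TCP [476.9 311.7]
```

Call:
drive_tool([
  [0,0,0,-6.57],
  [0,0,0,-6.57],
  [0,0,0,-6.57],
  [0,0,0,-6.57],
  [0,0,0,-6.57],
  [0,0,0,-6.57],
  [0,0,0,-6.57],
  [0,0,0,-6.57],
  [0,0,0,-6.57],
  [0,0,0,-6.57],
  [0,0,0,-6.57],
  [0,0,0,0],
])

```text
clock: 1.1
ee_pos: [159.2, -497.8, 223.4]
tool_rot: [-1.232, 1.169, -1.157]
contact_force: [-0.8, -0.7, -0.5]
gripper_width: 85.5
```

Call:
drive_tool([
  [-0.02,-0.003,0.03,0],
  [-0.02,-0.003,0.03,0],
  [-0.02,-0.003,0.03,0],
  [-0.02,-0.003,0.03,0],
  [-0.02,-0.003,0.03,0],
  [-0.02,-0.003,0.03,0],
  [-0.02,-0.003,0.03,0],
  [-0.02,-0.003,0.03,0],
  [-0.02,-0.003,0.03,0],
  [-0.02,-0.003,0.03,0],
  [0,0,0,0],
])

```text
clock: 2.02
ee_pos: [461.4, -276.3, 253.7]
tool_rot: [-1.205, 1.213, -1.194]
contact_force: [-0.1, 0.5, 0.1]
gripper_width: 85.3
```

Run:
```python
from h import *
a=grab('wrist','w0')
print(a['fx'],a['cx'],a['cy'],ray(a,a['cx'],a['cy'])); s=bot.state(); print(s['ee_pos'],cv2.Rodrigues(s['tool_rot'])[0].round(4),s['joints'])
```

```text
309.70691628693146 318.80914378915367 196.07738884355612 (array([ 462.48887378, -193.34924003,  402.17760146]), array([ 1.43044413e-04, -3.13483090e-01, -9.49593772e-01]))
[ 459.71739438 -277.4057288   253.48814917] [[ 0.0058 -0.0037  1.    ]
 [-0.9999  0.0122  0.0058]
 [-0.0122 -0.9999 -0.0036]] [-0.69854759  0.28509936  0.05388263  1.35028315  0.00696427  0.86640966]
```

View pics/w0.png

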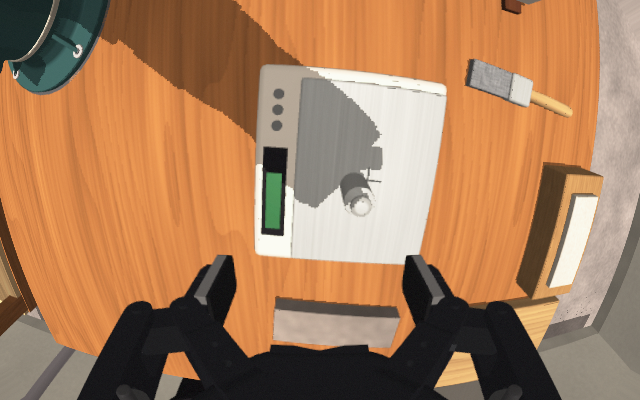

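Run:
```python
from h import *
a=load('w0')
for n,u,v,z in [('knobtop',361,204,147),('knobtop2',361,206,147),('cross',369,180,75),('pTL',302,79,75),('pTR',445,95,75),('pBR',418,264,75),('pBL',292,257,75)]: print(n,onz(a,u,v,z,True).round(1))
c=a['color'][120:270,280:450,::-1]; cv2.imwrite('pics/c2.png',cv2.resize(c,None,fx=4,fy=4,interpolation=cv2.INTER_CUBIC))
```

```text
knobtop [ 499.7 -284.7  147. ]
knobtop2 [ 499.8 -286.6  147. ]
cross [ 517.8 -282.3   75. ]
pTL [ 444.4 -173.9   75. ]
pTR [ 600.1 -183.9   75. ]
pBR [ 588.8 -391.3   75. ]
pBL [ 430.5 -379.2   75. ]
```

View pics/c2.png

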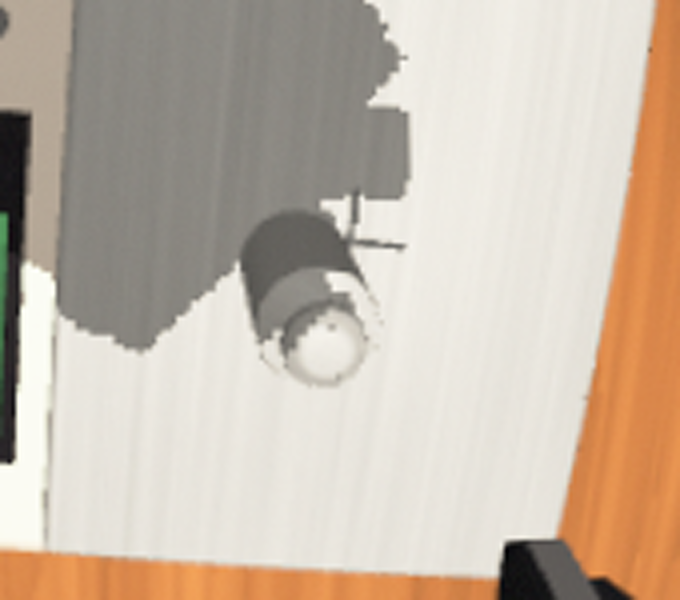

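Call:
drive_tool([
  [0.003,0,0.013,0],
  [0.003,0,0.013,0],
  [0.003,0,0.012,0],
  [0,0,0,0],
  [0,0.02,0,0],
  [0,0.02,0,0],
  [0,0,0,0],
])

```text
clock: 2.65
ee_pos: [494.9, -288.4, 211.4]
tool_rot: [-1.198, 1.23, -1.209]
contact_force: [-0.5, 0.5, -0.8]
gripper_width: 85.5
```

Run:
```python
from h import *
s=bot.state(); print(s['ee_pos'],cv2.Rodrigues(s['tool_rot'])[0].round(4))
```

```text
[ 494.9189062  -288.39214375  211.39894567] [[-0.0153 -0.0059  0.9999]
 [-0.9998  0.0118 -0.0153]
 [-0.0118 -0.9999 -0.0061]]
```

Call:
drive_tool([
  [-0.001,0.012,0.004,0],
  [0,0.015,0,0],
  [0,0.015,0,0],
  [0,0.015,0,0],
  [0,0.015,0,0],
  [0,0.009,0,0],
  [0,0,0,0],
])

```text
clock: 3.23
ee_pos: [493.0, -289.6, 132.4]
tool_rot: [-1.191, 1.242, -1.222]
contact_force: [-0.5, 0.3, -0.2]
gripper_width: 85.6
```

Run:
```python
from h import *
s=bot.state(); print(s['ee_pos'],s['contact_force'],cv2.Rodrigues(s['tool_rot'])[0].round(4))
a=grab('wrist','w1');c=a['color'][150:400,200:520,::-1]; cv2.imwrite('pics/c3.png',cv2.resize(c,None,fx=2.3,fy=2.3,interpolation=cv2.INTER_CUBIC))
print(ray(a,a['cx'],a['cy']))
```

```text
[ 493.04550619 -289.64411775  132.4231642 ] [-0.52630424  0.27196185 -0.20135163] [[-0.0317 -0.0057  0.9995]
 [-0.9994  0.0104 -0.0316]
 [-0.0102 -0.9999 -0.006 ]]
(array([ 497.73278737, -206.45675327,  280.67821674]), array([-0.01486862, -0.31534853, -0.94885944]))
```

View pics/c3.png

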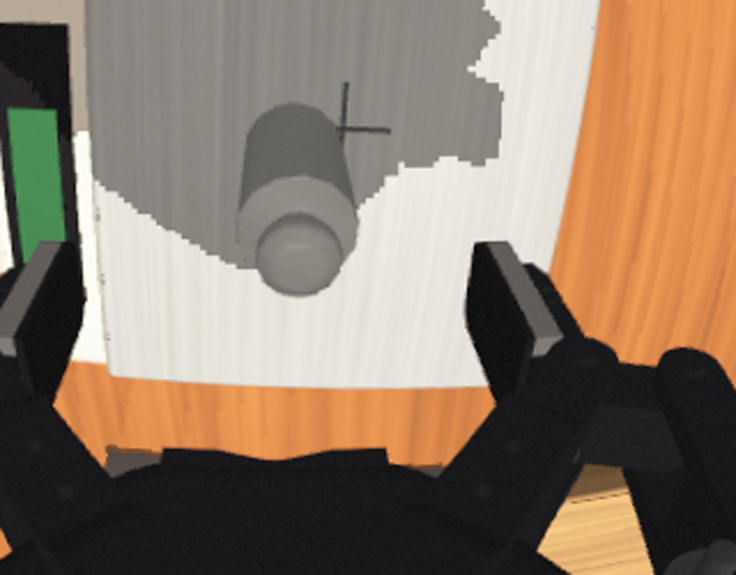

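Run:
```python
from h import *
a=load('w1'); p=lambda x,y,z: print(onz(a,200+(x+.5)/2.3-.5,150+(y+.5)/2.3-.5,z,True).round(1))
p(299,254,147); p(345,129,75); p(297,222,130)
# pad inner tips mid
for x,y in [(62,242),(474,242)]: p(x,y,113)
```

```text
[ 500.  -284.5  147. ]
[ 516.2 -282.7   75. ]
[ 499.9 -285.6  130. ]
[ 435. -300.  113.]
[ 549.  -303.2  113. ]
```

Call:
drive_tool([
  [-0.0042,0.003,0.0066,-1.8],
  [0,0,0,0],
])

```text
clock: 3.45
ee_pos: [500.6, -286.4, 132.1]
tool_rot: [-1.206, 1.215, -1.2]
contact_force: [0.0, -0.1, -0.6]
gripper_width: 85.4
```

Call:
drive_tool([
  [-0.0008,0.0045,-0.001,0],
  [0,0,0,0],
])

```text
clock: 3.62
ee_pos: [500.5, -285.7, 128.6]
tool_rot: [-1.206, 1.213, -1.201]
contact_force: [-0.6, -0.2, -0.2]
gripper_width: 85.4
```

Call:
drive_tool([
  [0,0,0,0],
  [0,0,0,0],
  [0,0,0,0],
  [0,0,0,0],
  [0,0,0,0],
  [0,0,0,0],
  [0,0,0,0],
  [0,0,0,0],
], hand=0.0)

```text
clock: 4.28
ee_pos: [500.7, -285.9, 129.7]
tool_rot: [-1.206, 1.211, -1.203]
contact_force: [-0.4, -0.2, -0.3]
gripper_width: 15.9
```

Run:
```python
from h import *
s=bot.state(); print(s['ee_pos'],s['contact_force'],s['gripper_width'])
a=grab('wrist','w2');b=grab('side','s2');c=a['color'][150:400,200:520,::-1]; d=b['color'][100:230,300:466,::-1]
cv2.imwrite('pics/c4.png',np.hstack([cv2.resize(c,(512,400),interpolation=cv2.INTER_CUBIC)[:,100:400],cv2.resize(d,(500,400),interpolation=cv2.INTER_CUBIC)]))
```

```text
[ 500.69311908 -285.92542714  129.66963874] [-0.37342982 -0.19429623 -0.26772031] 15.872283539232631
```

View pics/c4.png

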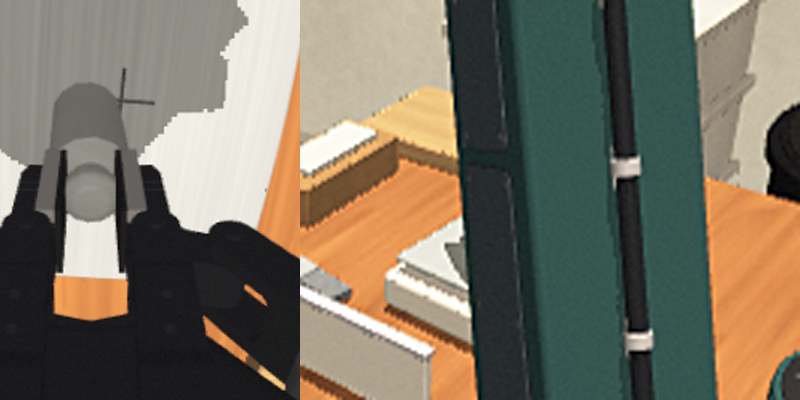

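Run:
```python
from h import *
b=load('s0')
for z in (240,227,215,202): print(z,np.round(proj(b,(159.5,-500.2,z)),1))
def pf(im,p):
    R,t=cam(im); c=R@np.array(p,float)+t; r=np.arctan2(np.hypot(*c[:2]),c[2])*im['fx']; n=c[:2]/np.hypot(*c[:2]); return np.round((im['cx']+r*n[0],im['cy']+r*n[1]),1)
a=load('w2'); print('w2 tcp',pf(a,(500.7,-285.9,129.7)))
k=400/250 # c4 scale
for n,p in dict(tipL=(490.7,-275,105),tipLfar=(490.7,-297,105),tipLhi=(490.7,-275,130),knob=(500,-285.5,147),cylL=(485,-285.5,130),cylR=(515,-285.5,130),near=(500,-270.5,130)).items():
    u,v=pf(a,p); print(n,u,v,'c4',round((u-200)*k-100),round((v-150)*k))
```

```text
240 [490.4 142. ]
227 [489.5 145.4]
215 [488.7 148.6]
202 [487.7 152. ]
w2 tcp [316.4 255.1]
tipL 300.2 219.1 c4 60 111
tipLfar 300.9 251.0 c4 61 162
tipLhi 297.6 237.4 c4 56 140
knob 314.8 271.4 c4 84 194
cylL 287.7 254.5 c4 40 167
cylR 342.7 254.6 c4 128 167
near 315.1 229.8 c4 84 128
```

Run:
```python
from h import *
a=load('w2');b=load('s0');c=a['color'][210:320,200:340,::-1]; d=b['color'][70:180,440:580,::-1]
f=lambda x: cv2.resize(x,(400,314),interpolation=cv2.INTER_CUBIC)
cv2.imwrite('pics/c5.png',np.hstack([f(c),f(d)]))
```

```text
(no output)
```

View pics/c5.png

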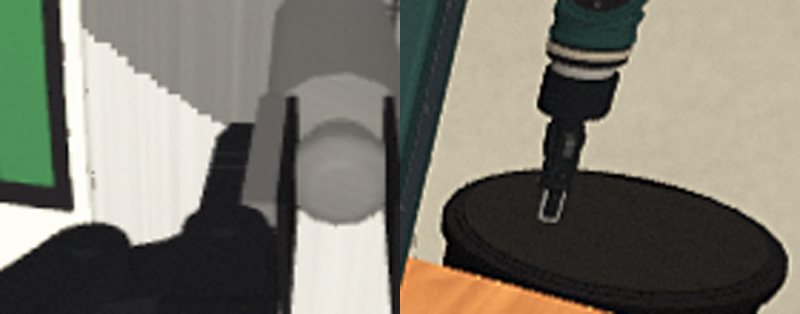

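Call:
drive_tool([
  [0,0,0,0],
  [0,0,0,0],
  [0,0,0,0],
])

```text
clock: 4.63
ee_pos: [500.7, -285.9, 129.6]
tool_rot: [-1.206, 1.212, -1.203]
contact_force: [0.2, -0.1, 1.7]
gripper_width: 15.6
```

Run:
```python
from h import *
s=bot.state(); print(s['ee_pos'],s['contact_force'],s['gripper_width'],s['joints'])
a=grab('wrist','w3'); 
for r in range(225,300,6): print(r,a['color'][r,285:350:2].mean(1).astype(int))
```

```text
[ 500.67774659 -285.8904126   129.63150551] [ 0.188384   -0.09080536  1.66267113] 15.61472281649087 [-0.66231344  0.39842374 -0.11416307  1.0629385   0.00429392  0.90648495]
225 [137 136 136 138 140 107  99 101 103 103 104 104 104 103 104 104 103 103
 102 103 102 102 100 101  99  96  95 118 139 136 141 143 140]
231 [137 136 135 140 137 102 100 104 103 105 105 103 105 102 104 104 102 103
 103 102 100 103 100 100  99  98  94  99 132 136 143 141 141]
237 [136 137 136 139 135  97 100 104 105 106 103 112 129 137 140 144 148 147
 147 145 134 126 109 103 100  98  97  95 104 139 143 140 141]
243 [136 137 136 121  98  94  95 108  97 108 145 146 146 145 145 142 142 142
 143 142 142 139 138 139 136  93  86  94  93 111 115 123 142]
249 [135 135 119  98  98  97  98  93  24  47 143 144 144 144 144 145 146 147
 148 145 144 141 142 141 123  24  22  97  97  96  97  97 219]
255 [ 27  25  90  96  97  97  96  42  26  35 140 138 117 100 106 107 106 107
 104 104 102 101 126 139 121  23  22  69  98  97  96  97  74]
261 [ 28  57  98  97  96  97  92  26  23  49 106 119 127 133 136 138 141 142
 142 140 136 13
[... 180 characters left out ...]
  96]
273 [ 58  96  97  98  97  98  54  22  22  75 129 136 140 139 138 139 139 140
 142 142 140 140 139 135 129  19  21  23  67  96  97  98  97]
279 [ 97  98  99  99  97  91  24  24  18  57 122 129 133 135 137 136 136 135
 136 138 140 139 136 129 124  20  19  24  42  94  96  97  98]
285 [ 25  26  24  35 117 121  30  32  19  77 226 185 116 118 125 130 133 133
 132 132 123 118 154 205 208  17  19  31  61 128 106  37  27]
291 [ 28  26  29  25  26  33  32  33  18  82 231 230 228 226 232 234 233 235
 231 232 234 233 231 231 231  22  27  33  29  25  25  28  28]
297 [ 28  26  29  27  27  22  30  32  22 135 231 229 228 229 231 233 233 233
 232 230 233 231 230 231 230 109  23  30  29  28  28  27  28]
```

Call:
drive_tool([
  [0,0,0,0],
  [0,0,0,0],
  [0,0,0,0],
  [0,0,0,0],
  [0,0.007,0,0],
  [0,0.007,0,0],
  [0,0.006,0,0],
  [0,0,0,0],
], hand=0.06)

```text
clock: 5.35
ee_pos: [500.7, -285.7, 107.3]
tool_rot: [-1.206, 1.211, -1.203]
contact_force: [-0.0, -0.3, 0.3]
gripper_width: 60.1
```

Run:
```python
from h import *
s=bot.state(); print(s['ee_pos'],s['contact_force'],s['gripper_width'])
a=grab('wrist','w4'); R,t=cam(a); print('cam',-R.T@t)
g=a['color'].mean(2)
for r in range(200,290,6): print(r,g[r,230:410:4].astype(int))
```

```text
[ 500.71937027 -285.68914025  107.25830662] [-0.00930209 -0.34396258  0.30742997] 60.144294560244134
cam [ 501.86957786 -201.89131166  255.18499101]
200 [140 139 137 140 141 142 139 143 142 141 141 142 143 143 139 140 140 141
 143 140 143 140 139 145 139 141 139 143 142 143 137 145 143 144 141 143
 142 141 143 143 141 143 142 144 142]
206 [139 141 138 141 141 141 138 142 140 142 141 141 143 140 139 140 140 140
 145 141 141 140 140 145 141 141 141 141  59 141 139 144 144 143 141 146
 141 141 141 143 142 143 143 142 141]
212 [140 140 138 140 142 141 139 143 141 139 140 142 143 140 138 142 139 143
 145 141 141 140 141 142 142 139 142 140  96 139 139 144 146 142 141 146
 143 141 141 141 142 144 144 140 141]
218 [139 139 138 140 140 140 139 143 141 140 141 142 145 140 138 141 139 143
 115 104 103 104 105 102 102 121 143 140 124 137 142 143 145 141 144 146
 143 142 142 143 141 144 144 140 143]
224 [138 140 138 140 139 141 138 144 142 139 140 141 144 138 138 141 138 102
 102 103 104 105 104 103 103 101 100 112 125 137 143 141 144 140 145 143
 143 142 142 141 143 141 143 140 142]
230 [137 13
[... 1168 characters left out ...]
9 145 136 125 109 144 142
 144 148 143 143 143 143 140 140 141 115  93 144 218 232 236 238 238 235
 234  18  18  25  81  97 100  30  29]
272 [ 33  60  98  98  60  19  16  19 124 231 231 233 145 136 112 140 142 143
 143 144 148 148 149 145 143 142 141 139 125 235 235 231 237 236 235 234
 229  17  18  21  22  98  98  98  31]
278 [ 28  98  96  97  25  18  19  21  95 230 231 233 239 230 133 137 137 140
 138 105 100  98  97 104 132 141 140 144 142 220 234 230 238 234 233 233
 234  21  17  21  20  62  98  99  54]
284 [ 85  98  98  33  21  19  18  21 167 231 230 233 237 230 134 136 136 103
 107 122 131 130 127 117 104 103 140 141 140 234 232 232 237 234 232 233
 234  22  21  21  20  21  97  97  97]
```

Call:
drive_tool([
  [0,0.0025,0,0],
  [0,0,0,0],
])

```text
clock: 5.57
ee_pos: [500.7, -285.7, 104.8]
tool_rot: [-1.206, 1.212, -1.202]
contact_force: [-0.5, 0.1, 0.0]
gripper_width: 60.1
```

Call:
drive_tool([
  [0,0,0,0],
  [0,0,0,0],
  [0,0,0,0],
  [0,0,0,0],
  [0,0,0,0],
  [0,0,0,0],
  [0,0,0,0],
  [0,0,0,0],
  [0,0,0,0],
], hand=0.0)

```text
clock: 6.32
ee_pos: [500.8, -285.8, 105.3]
tool_rot: [-1.206, 1.211, -1.203]
contact_force: [-0.5, 0.0, -0.8]
gripper_width: 27.9
```

Run:
```python
from h import *
s=bot.state(); print(s['ee_pos'],s['contact_force'],s['gripper_width'])
a=grab('wrist','w5'); R,t=cam(a); print('cam',-R.T@t)
g=a['color'].mean(2)
for r in range(214,300,4): print(r,g[r,275:361:2].astype(int))
```

```text
[ 500.82185676 -285.75799159  105.30366787] [-0.54874089  0.01914285 -0.82910203] 27.94690757793661
cam [ 501.94325076 -201.94102937  253.21259924]
214 [141 142 149 143 138 139 137 141 143 140 138 142 144 147 144 142 145 140
 137 137 136 135 138 140 140 140 144 141 139 142 143 143 137  65 134 142
 138 138 144 146 142 145 145]
218 [141 145 149 142 138 140 138 142 144 142 139 141 145 146 138 113 104 104
 106 104 105 106 105 106 105 102 116 115 135 141 144 143 136  59 145 140
 136 140 145 145 142 145 145]
222 [140 145 148 141 136 140 137 141 142 141 139 142 113 104 105 105 105 105
 104 105 106 104 106 105 104 105 103 102 102 108 142 143 118  77 144 140
 139 141 145 144 141 147 144]
226 [141 144 147 141 137 140 138 140 143 139 136 104 104 103 104 106 105 105
 103 105 105 104 104 104 104 104 104 101 102 100  99  97  75  93 112 128
 126 131 135 131 132 141 138]
230 [142 146 148 142 137 140 139 143 142 133  98 101 106 104 104 106 104 104
 103 104 106 106 105 104 106 104 104 102 100 101  98  97  69 136 142 138
 139 139 136 134 129 128 123]
234 [140 145 147 140 136 138 141 144 141 125  98 102
[... 2307 characters left out ...]
3  35  26  19  69 135 137 138 137 137 136 136 112 103 105
 108 114 120 120 122 121 122 119 113 108 105 103 103 125 141 140 141 141
 131  21  22  29  32 122 128]
290 [ 27  27  42  39  32  27  21  37 128 135 136 134 135 121 100 109 120 129
 133 138 141 142 143 146 143 142 140 137 134 128 118 104 109 140 139 140
 119  18  18  26  31  41  41]
294 [ 29  26  27  29  31  28  17  20 164 138 139 139 124 101 118 132 139 139
 139 142 145 146 145 146 145 145 145 144 141 140 137 132 124 118 138 139
  78  21  21  30  31  25  27]
298 [ 27  27  27  24  34  30  18  21 211 222 148 138 119 124 132 133 138 140
 142 146 147 149 149 148 147 146 144 141 138 137 135 134 130 113 175 235
 183  17  21  32  29  24  28]
```

Call:
drive_tool([
  [0,-0.01,0,0],
  [0,-0.02,0,0],
  [0,-0.02,0,0],
  [0,-0.02,0,0],
  [0,-0.02,0,0],
  [0,-0.01,0,0],
  [0,0,0,0],
])

```text
clock: 6.95
ee_pos: [499.5, -285.4, 212.2]
tool_rot: [-1.206, 1.214, -1.2]
contact_force: [-0.6, -1.1, -3.7]
gripper_width: 27.9
```

Call:
drive_tool([
  [-0.01,0,0,0],
  [-0.02,0,-0.001,0],
  [-0.031,0,-0.001,0],
  [-0.031,0,-0.001,0],
  [-0.031,0,-0.001,0],
  [-0.031,0,-0.001,0],
  [-0.031,0,-0.001,0],
  [-0.031,0,-0.001,0],
  [-0.031,0,-0.001,0],
  [-0.031,0,-0.001,0],
  [-0.031,0,-0.001,0],
  [-0.031,0,-0.001,0],
  [-0.031,0,-0.001,0],
  [-0.031,0,-0.001,0],
  [-0.031,0,0,0],
  [-0.031,0,0,0],
  [-0.02,0,0,0],
  [-0.01,0,0,0],
  [0,0,0,0],
])

```text
clock: 8.53
ee_pos: [470.4, 239.6, 205.3]
tool_rot: [-1.216, 1.229, -1.19]
contact_force: [-0.7, -0.3, -3.6]
gripper_width: 28.3
```

Run:
```python
from h import *
s=bot.state(); print(s['ee_pos'],s['contact_force'],s['gripper_width'],cv2.Rodrigues(s['tool_rot'])[0].round(4))
a=grab('wrist','w6'); R,t=cam(a); print('cam',-R.T@t)
grab('side','s6')
```

```text
[470.41240742 239.6382265  205.31495546] [-0.73812752 -0.28525307 -3.58314782] 28.285670381268215 [[ 9.000e-04 -2.080e-02  9.998e-01]
 [-9.999e-01  1.150e-02  1.100e-03]
 [-1.150e-02 -9.997e-01 -2.080e-02]]
cam [474.57077194 322.6992894  353.62817187]
```

View pics/w6.png

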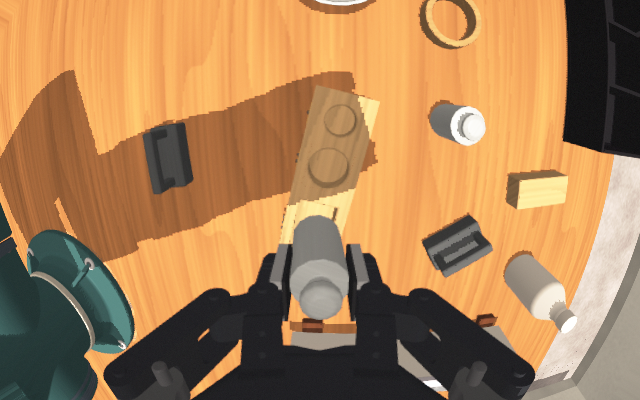

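Run:
```python
from h import *
a=load('w6'); g=cv2.cvtColor(a['color'],cv2.COLOR_RGB2GRAY)
c=cv2.resize(g[80:200,280:400],None,fx=6,fy=6,interpolation=cv2.INTER_CUBIC); c=cv2.GaussianBlur(c,(9,9),0)
C=cv2.HoughCircles(c,cv2.HOUGH_GRADIENT_ALT,1.5,60,param1=60,param2=0.5,minRadius=70,maxRadius=160)
U=lambda x:(x+.5)/6-.5
if C is not None:
  for x,y,r in C[0]: print(280+U(x),80+U(y),r/6,onz(a,280+U(x),80+U(y),40,True).round(1))
print(onz(a,341,121,40,True))
for r in range(98,142,3): print(r,g[r,318:366])
for k in [(317,86),(379,101)]: print(k,onz(a,*k,40,True).round(1))
```

```text
340.33334 119.83333 14.244643 [490.  299.7  40. ]
[490.67366622 298.55865803  40.        ]
98 [143 142 142 141 139 138 137 143 150 156 157 156 156 157 153 150 150 150
 151 151 150 149 149 151 153 155 154 151 148 146 141 139 137 138 143 145
 148 147 145 157 218 230 233 234 233 231 228 217]
101 [142 142 140 139 139 139 139 147 155 157 156 157 159 155 150 149 148 149
 150 149 148 148 150 153 155 155 153 149 145 141 138 137 137 142 144 147
 148 145 143 149 204 213 228 233 232 229 226 222]
104 [143 140 140 139 137 138 146 154 156 157 158 157 155 151 150 149 146 144
 140 135 134 133 134 136 136 139 138 136 137 137 137 136 140 144 145 148
 146 144 145 145 147 148 213 232 229 226 221 219]
107 [141 139 138 141 146 153 156 157 157 156 157 152 141 129 127 130 136 141
 139 138 138 138 144 154 156 156 158 156 149 136 116 111 124 143 148 146
 145 144 143 146 148 148 162 174 189 223 219 219]
110 [139 138 140 146 152 156 157 156 154 143 134 136 140 143 144 141 143 140
 137 142 147 153 155 157 156 157 157 154 151 149 147 150 142 124 115 117
 130 143 146 149 149 148 146 178 224 218 219 221]
113 [138 1
[... 1350 characters left out ...]
38 132 131 130 137 147 148 148 146 144]
134 [156 154 156 156 156 152 149 145 145 147 145 142 140 134 119 112 114 120
 124 128 133 131 127 127 120 121 118 113 107 108 109 118 127 136 142 147
 145 140 132 130 130 136 143 148 148 145 145 144]
137 [154 154 156 156 153 149 144 145 146 147 146 145 147 150 150 148 145 142
 136 134 131 130 127 131 133 133 137 140 144 140 141 143 148 148 149 146
 141 136 132 129 133 143 147 148 147 144 143 142]
140 [155 156 155 153 149 145 144 145 146 145 146 148 148 149 150 147 144 141
 141 143 146 148 148 148 150 151 151 148 144 142 144 145 147 146 146 143
 136 133 130 134 140 148 147 147 145 144 140 140]
(317, 86) [466.5 333.9  40. ]
(379, 101) [528.8 320.   40. ]
```

Call:
drive_tool([
  [-0.015,0,0.005,0],
  [-0.015,0,0.005,0],
  [-0.015,0,0.005,0],
  [-0.013,0,0.005,0],
  [0,0,0,0],
  [0,0.02,0,0],
  [0,0.03,0,0],
  [0,0.03,0,0],
  [0,0.02,0,0],
  [0,0,0,0],
])

```text
clock: 9.47
ee_pos: [491.3, 285.1, 102.8]
tool_rot: [-1.21, 1.238, -1.205]
contact_force: [-0.7, -0.1, -3.2]
gripper_width: 28.0
```

Run:
```python
from h import *
s=bot.state(); print(s['ee_pos'],s['contact_force'],s['gripper_width'],cv2.Rodrigues(s['tool_rot'])[0].round(4))
a=grab('wrist','w7'); R,t=cam(a); print('cam',-R.T@t)
b=grab('side','s7'); p=s['ee_pos']; print('side foot',proj(b,(p[0],p[1],p[2]-30)),'mouth',proj(b,(490.3,299,40)),'knob',proj(b,(p[0],p[1],p[2]+42)))
A=cv2.resize(b['color'][190:310,220:340,::-1],(400,400),interpolation=cv2.INTER_CUBIC)
B=cv2.resize(a['color'][150:310,240:400,::-1],(400,400),interpolation=cv2.INTER_CUBIC)
cv2.imwrite('pics/c6.png',np.hstack([A,B]))
```

```text
[491.26848922 285.12051663 102.84330878] [-0.65188939 -0.12251459 -3.23393881] 27.964793313819555 [[-0.0147 -0.0185  0.9997]
 [-0.9999  0.0086 -0.0146]
 [-0.0083 -0.9998 -0.0187]]
cam [496.4257677  368.59300982 250.93326977]
side foot (np.float64(262.0739748525096), np.float64(265.7339320684065)) mouth (np.float64(260.00998256452124), np.float64(277.23919647638365)) knob (np.float64(259.19325974547013), np.float64(245.99519071624647))
```

View pics/c6.png

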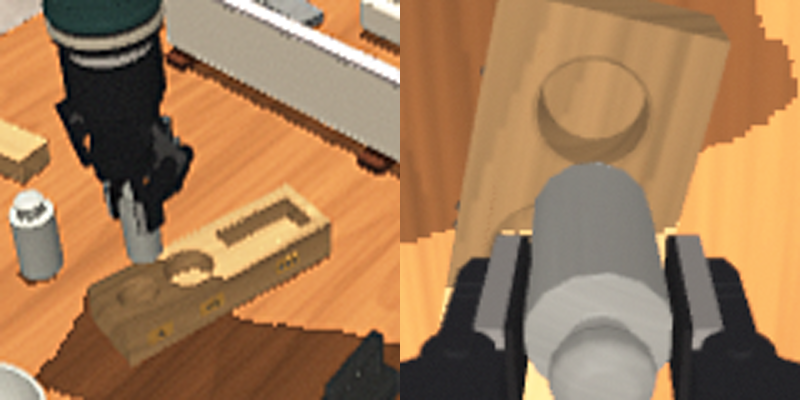

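Run:
```python
from h import *
a=load('w7'); q=lambda x,y:(240+(x-400+.5)*.4-.5,150+(y+.5)*.4-.5)
P=lambda n,x,y,z: print(n,onz(a,*q(x,y),z,True).round(1))
P('mouth',594,110,40)
for x,y in [(594,57),(594,163),(538,105),(650,107)]: P('m',x,y,40)
P('foot near',597,163,72.5);P('foot near',597,163,76)
P('footL',536,195,72.5);P('footR',658,195,72.5)
P('cyltop near',598,275,127.5);P('cyltopL',526,330,127.5);P('cyltopR',670,330,127.5)
c=cv2.resize(cv2.cvtColor(a['color'],cv2.COLOR_RGB2GRAY)[165:220,285:350],None,fx=6,fy=6,interpolation=cv2.INTER_CUBIC)
C=cv2.HoughCircles(cv2.GaussianBlur(c,(9,9),0),cv2.HOUGH_GRADIENT_ALT,1.5,60,param1=60,param2=0.3,minRadius=90,maxRadius=170);print(C)
```

```text
mouth [490.6 299.8  40. ]
m [490.8 315.5  40. ]
m [490.3 283.5  40. ]
m [474.5 301.5  40. ]
m [506.6 300.6  40. ]
foot near [492.  296.6  72.5]
foot near [492.1 298.   76. ]
footL [476.4 287.9  72.5]
footR [507.3 287.7  72.5]
cyltop near [493.2 296.6 127.5]
cyltopL [479.2 284.2 127.5]
cyltopR [506.8 284.1 127.5]
None
```

Call:
drive_tool([
  [-0.008,0,-0.0005,0],
  [-0.0085,0,-0.0005,0],
  [0,0,0,0],
  [0,0.01,0,0],
  [0,0.012,0,0],
  [0,0,0,0],
])

```text
clock: 10.07
ee_pos: [495.5, 305.5, 89.9]
tool_rot: [-1.195, 1.231, -1.207]
contact_force: [-0.3, -0.6, -3.2]
gripper_width: 28.2
```

```bash
cat > foot.py <<'E'
from h import *
from scipy.optimize import least_squares
import sys
s=bot.state(); p=s['ee_pos'];print(p,s['contact_force'],s['gripper_width'],cv2.Rodrigues(s['tool_rot'])[0][:,1].round(4))
a=grab('wrist',sys.argv[1]); hsv=cv2.cvtColor(a['color'],cv2.COLOR_RGB2HSV)
m=(hsv[...,1]<60)&(hsv[...,2]>50)
fz=p[2]-30.3
top=[]
for u in range(285,352):
    col=np.where(m[170:290,u])[0]
    if len(col): top.append((u,170+col[0]))
print(top[::4])
def fit(pts,z,r0):
    X=np.array([onz(a,u,v-.5,z,True)[:2] for u,v in pts])
    return least_squares(lambda c: np.hypot(*(X-c).T)-r0, X.mean(0)-[0,10],loss='soft_l1').x.round(2), X
mid=min(v for _,v in top)
arc=[t for t in top if t[1]<mid+10]
for z in (fz-2,fz,fz+2): print('foot',z,len(arc),fit(arc,z,15)[0])
g=cv2.cvtColor(a['color'],cv2.COLOR_RGB2GRAY)
for r in range(mid-42,mid+14,3): print(r,g[r,286:354:2])
E
python3 foot.py w8
```

```text
[495.51003094 305.45398171  89.92652862] [-0.33202137 -0.59960382 -3.15682878] 28.22592970513188 [-0.005   0.0143 -0.9999]
[(285, np.int64(244)), (289, np.int64(273)), (293, np.int64(237)), (297, np.int64(225)), (301, np.int64(221)), (305, np.int64(218)), (309, np.int64(216)), (313, np.int64(216)), (317, np.int64(215)), (321, np.int64(216)), (325, np.int64(217)), (329, np.int64(218)), (333, np.int64(222)), (337, np.int64(227)), (341, np.int64(242)), (345, np.int64(258)), (350, np.int64(244))]
foot 57.62652862158282 38 [495.14 301.32]
foot 59.62652862158282 38 [495.18 302.1 ]
foot 61.62652862158282 38 [495.21 302.87]
173 [113 112 113 113 113 113 112 112 111 113 112 116 121 122 120 113 118 122
 123 122 124 123 118 115 120 123 124 126 126 122 119 116 119 123]
176 [111 110 112 111 113 113 112 114 113 113 113 114 113 114 112 114 113 113
 115 119 122 122 119 115 119 123 126 125 128 123 118 116 119 123]
179 [113 113 113 112 113 113 113 112 112 112 111 111 110 110 111 111 113 114
 117 119 119 120 120 120 120 122 123 123 127 121 119 117 120 122]
182 [115 110 110 110 109 113 112 112 116 119 11
[... 1540 characters left out ...]
43 145 146 146 147 146 148 155 157 160 141 140 147 141 141 147
 150 151 149 129 147 153 153 153 149 142 137 138 147 155 152 152]
218 [161 142 138 149 146 147 146 144 150 147 131 133 131 131 133 132 132 133
 131 131 132 132 129 145 154 153 147 138 135 140 153 153 153 151]
221 [150 126 107 147 145 146 143 130 132 131 131 133 131 132 132 132 132 133
 129 129 130 128 128 133 154 149 143 135 137 145 155 153 152 150]
224 [140  98  96 125 144 143 131 131 130 131 131 132 133 132 131 131 133 132
 130 129 130 130 128 127 125 138 140 136 139 149 154 152 151 148]
227 [140 102 100 101 132 128 129 131 130 131 132 131 132 132 133 131 131 131
 129 131 129 128 128 126 126 123 131 135 142 153 154 153 149 148]
```

Run:
```python
from h import *
from scipy.optimize import least_squares
a=load('w8')
pts=[(287.5,218),(291.5,212),(298,208.8),(304,206),(312,205.3),(320,208.8),(325,212),(328.5,215),(330.5,218)]
X=np.array([onz(a,u,v,40,True)[:2] for u,v in pts])
print(least_squares(lambda c: np.hypot(*(X-c).T)-16.25, X.mean(0)-[0,10],loss='soft_l1').x, X.round(1).tolist())
```

```text
[489.62811805 299.98405736] [[474.9, 307.2], [477.9, 311.7], [482.4, 314.0], [486.6, 316.0], [492.1, 316.4], [497.5, 313.8], [500.9, 311.4], [503.3, 309.1], [504.7, 306.9]]
```

Call:
drive_tool([
  [0.0022,0,-0.0052,0],
  [0,0,0,0],
  [0,0,0,0],
])

```text
clock: 10.37
ee_pos: [490.2, 303.3, 91.6]
tool_rot: [-1.194, 1.23, -1.207]
contact_force: [-0.5, 0.4, -2.9]
gripper_width: 27.9
```

Call:
drive_tool([
  [0,0.006,0,0],
  [0,0.006,0,0],
  [0,0.004,0,0],
  [0,0,0,0],
])

```text
clock: 10.7
ee_pos: [490.5, 303.6, 74.9]
tool_rot: [-1.193, 1.229, -1.208]
contact_force: [0.0, 1.1, -3.1]
gripper_width: 28.1
```

```bash
python3 foot.py w9
```

```text
[490.45381845 303.62018295  74.93681567] [ 0.0221056   1.09904312 -3.11815762] 28.125594736952344 [-0.0024  0.0153 -0.9999]
[(285, np.int64(244)), (289, np.int64(273)), (293, np.int64(237)), (297, np.int64(225)), (301, np.int64(221)), (305, np.int64(218)), (309, np.int64(216)), (313, np.int64(216)), (317, np.int64(215)), (321, np.int64(216)), (325, np.int64(217)), (329, np.int64(219)), (333, np.int64(222)), (337, np.int64(227)), (341, np.int64(241)), (345, np.int64(257)), (349, np.int64(277))]
foot 42.636815665524324 38 [490.06 299.55]
foot 44.636815665524324 38 [490.09 300.32]
foot 46.636815665524324 38 [490.12 301.09]
173 [108 109 109 110 112 114 113 116 120 123 127 130 129 131 130 131 129 124
 118 120 124 125 124 124 127 122 117 116 122 125 127 128 126 123]
176 [115 116 113 114 113 111 112 113 113 112 111 112 112 112 112 113 118 122
 115 117 124 125 123 124 127 122 117 116 121 125 127 128 126 124]
179 [111 113 112 113 113 114 112 113 115 115 114 114 114 115 115 112 116 113
 112 114 114 115 117 119 122 121 120 116 122 127 127 127 127 124]
182 [114 113 113 115 115 114 115 114 115 11
[... 1544 characters left out ...]
61 164 164 164 164 157 146 130 138 145 128 134 146 145 144 150
 156 158 141 127 136 153 154 153 151 152 154 156 156 152 147 140]
218 [153 160 163 164 164 165 152 138 146 142 134 132 133 133 133 133 134 134
 133 132 131 134 144 140 136 152 151 152 155 155 155 151 143 137]
221 [155 162 164 165 162 143 145 132 132 132 133 134 134 133 134 134 133 133
 132 132 131 130 130 134 157 136 143 152 155 156 153 148 140 136]
224 [157 163 165 159 140 147 132 131 131 132 133 133 133 133 133 134 135 132
 132 131 130 131 128 128 127 145 144 143 155 154 149 145 137 137]
227 [160 164 164 144 108 126 131 132 132 132 134 134 132 132 134 134 132 133
 132 133 131 130 130 128 127 123 124 133 152 153 149 140 137 139]
```

Run:
```python
from h import *
from scipy.optimize import least_squares
a=load('w9')
pts=[(293.5,224),(296,221),(298.5,218),(303,215),(309,212),(316,211),(324,212),(329,215),(333,218),(336,221)]
X=np.array([onz(a,u,v,40,True)[:2] for u,v in pts])
r=least_squares(lambda c: np.hypot(*(X-c).T)-16.25, X.mean(0)-[0,10],loss='soft_l1'); print(r.x,r.fun.round(1))
```

```text
[489.77617924 299.6318629 ] [ 0.1 -0.2 -0.1 -0.2  0.2  0.3  0.4 -0.1 -0.2 -0.2]
```

Call:
drive_tool([
  [0.0005,0,-0.0003,0],
  [0,0.003,0,0],
  [0,0.003,0,0],
  [0,0.003,0,0],
  [0,0,0,0],
])

```text
clock: 11.17
ee_pos: [491.0, 302.8, 68.9]
tool_rot: [-1.19, 1.227, -1.21]
contact_force: [-0.8, -0.3, -2.6]
gripper_width: 28.1
```

Call:
drive_tool([
  [0,0.003,-0.0008,0],
  [0,0.003,0,0],
  [0,0.003,-0.0003,0],
  [0,0,0,0],
])

```text
clock: 11.5
ee_pos: [490.3, 301.8, 61.0]
tool_rot: [-1.189, 1.224, -1.213]
contact_force: [0.3, -0.7, -3.4]
gripper_width: 27.8
```

Call:
drive_tool([
  [0,0.003,0,0],
  [0,0.003,0,0],
  [0,0.003,0,0],
  [0,0.003,0,0],
  [0,0,0,0],
])

```text
clock: 11.92
ee_pos: [490.1, 301.8, 46.8]
tool_rot: [-1.19, 1.225, -1.213]
contact_force: [-1.2, -1.5, -2.6]
gripper_width: 28.0
```

Call:
drive_tool([
  [0,0.002,0,0],
  [0,0.002,0,0],
  [0,0,0,0],
])

```text
clock: 12.17
ee_pos: [490.2, 302.1, 45.5]
tool_rot: [-1.188, 1.224, -1.213]
contact_force: [-1.5, -3.6, -5.2]
gripper_width: 28.2
```

Call:
drive_tool([
  [0,0,0,0],
  [0,0,0,0],
  [0,0,0,0],
  [0,0,0,0],
  [0,0,0,0],
], hand=0.06)

```text
clock: 12.58
ee_pos: [491.6, 303.5, 46.4]
tool_rot: [-1.184, 1.223, -1.212]
contact_force: [-0.1, -0.3, -0.3]
gripper_width: 60.0
```

Call:
drive_tool([
  [0,-0.01,0,0],
  [0,-0.02,0,0],
  [0,-0.02,0,0],
  [0,-0.03,0,0],
  [0,-0.03,0,0],
  [0,-0.02,0,0],
  [0,0,0,0],
])

```text
clock: 13.17
ee_pos: [489.4, 300.8, 184.7]
tool_rot: [-1.187, 1.224, -1.211]
contact_force: [0.5, 0.5, 0.5]
gripper_width: 60.3
```

Run:
```python
from h import *
s=bot.state(); p=s['ee_pos'];print(p,s['contact_force'],s['gripper_width'],cv2.Rodrigues(s['tool_rot'])[0][:,1].round(4))
b=grab('side','s10')
print([(z,np.round(proj(b,(489.9,299.7,z)),1)) for z in (40,70,87)])
hsv=cv2.cvtColor(b['color'],cv2.COLOR_RGB2HSV)
for v in range(246,286,2): 
    print(v, ''.join('#' if x<60 else '.' for x in hsv[v,235:290,1]))
```

```text
[489.35932469 300.82708166 184.68226317] [0.47695383 0.46944655 0.52272526] 60.30351718157645 [ 0.0051  0.0159 -0.9999]
[(40, array([259.9, 277.4])), (70, array([258.7, 269.7])), (87, array([258. , 265.2]))]
246 .......................................................
248 .......................................................
250 .......................................................
252 #......................................................
254 #......................................................
256 ##.....................................................
258 ##.....................................................
260 ##.....................................................
262 ###....................................................
264 ###....................................................
266 ####.................#######...........................
268 ####.................########..........................
270 ###.................##########.........................
272 #...................##########.........................
274 ....................###########........................
276 .....................##########........................
278 .....................###########.......................
280 .....................##########........................
282 .......................................................
284 .......................................................
```

Call:
drive_tool([
  [0.028,0,0.026,0],
  [0.028,0,0.026,0],
  [0.028,0,0.026,0],
  [0.028,0,0.026,0],
  [0.028,0,0.026,0],
  [0,0,0,0],
  [0,0,0,6.87],
  [0,0,0,6.87],
  [0,0,0,6.87],
  [0,0,0,6.87],
  [0,0,0,6.87],
  [0,0,0,6.87],
  [0,0,0,6.87],
  [0,0,0,6.87],
  [0,0,0,0],
  [0,0,0,0],
], hand=0.06)

```text
clock: 14.55
ee_pos: [617.6, 150.7, 168.4]
tool_rot: [-0.56, 1.923, -1.888]
contact_force: [-0.6, -0.7, -1.0]
gripper_width: 59.9
```

Run:
```python
from h import *
s=bot.state(); p=s['ee_pos'];print(p,s['joints'].round(2),cv2.Rodrigues(s['tool_rot'])[0].round(4))
a=grab('wrist','w11'); R,t=cam(a); print('cam',-R.T@t)
hsv=cv2.cvtColor(a['color'],cv2.COLOR_RGB2HSV)
for v in range(120,300,5): print(v,''.join('#' if x<75 and sss<110 else ('o' if sss<110 else '.') for x,sss in zip(hsv[v,180:460:3,2],hsv[v,180:460:3,1])))
```

```text
[617.58913695 150.69640764 168.43861611] [0.1  0.48 0.14 1.24 0.02 2.68] [[-0.8455 -0.0136  0.5337]
 [-0.5339  0.0147 -0.8454]
 [ 0.0037 -0.9998 -0.0197]]
cam [691.77857728 194.15786714 315.47032147]
120 ooooooooo.....................................................................................
125 oooo...........................................ooooooooooooo..................................
130 ...............................................#########oooo..................................
135 ...............................................#####oooo#ooo..................................
140 ...............................................#######oo####..................................
145 ...............................................######oo####o..................................
150 ..............................................o############...................................
155 ..............................................o############...................................
160 ..............................................o############...................................
165 .....
[... 1963 characters left out ...]
ooooooo
265 ................####ooo#####......................................####oooo###....ooooooooooooo
270 ................###oooo#####......................................#####oooo###..oooooooooooooo
275 ...............###oooo######......................................######ooo####ooooooooooooooo
280 ..............###oooo#######......................................######oooo####oooooooooooooo
285 .............####oooo#######......................................#######oooo###oooooooooooooo
290 ..........o#######ooo######........................................######oo########ooooooooooo
295 ##.......##################........................................#################ooooooo###
```

Run:
```python
from h import *
a=load('w11'); c=a['color'][115:220,285:390,::-1]
c=np.clip(c.astype(float)*1.8,0,255).astype(np.uint8)
cv2.imwrite('pics/c7.png',cv2.resize(c,None,fx=5.5,fy=5.5,interpolation=cv2.INTER_CUBIC))
```

```text
(no output)
```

View pics/c7.png

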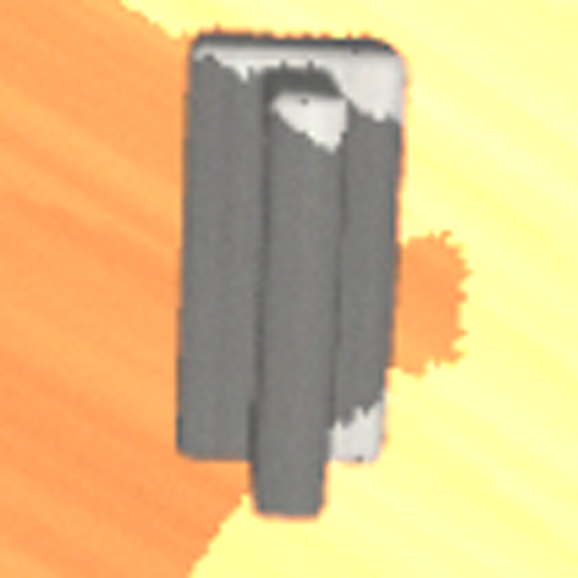

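Run:
```python
from h import *
a=load('w11'); f=lambda x,y,z: onz(a,285+(x+.5)/5.5-.5,115+(y+.5)/5.5-.5,z,True)
h1=f(310,94,64);h2=f(289,515,64); d=h1-h2; print(h1,h2,np.hypot(*d[:2]),np.degrees(np.arctan2(d[1],d[0])),(h1+h2)/2)
k=[f(x,y,28) for x,y in [(192,46),(404,48),(385,461),(178,458)]]; d=(k[0]+k[1]-k[2]-k[3])/2
print(np.mean(k,0),np.hypot(*d[:2]),np.degrees(np.arctan2(d[1],d[0])))
s=bot.state(); R=cv2.Rodrigues(s['tool_rot'])[0]; print('heading',np.degrees(np.arctan2(R[1,0],R[0,0])))
```

```text
[671.81954259 166.07005186  64.        ] [614.37571343 132.20286284  64.        ] 66.68418104104732 30.52234861425668 [643.09762801 149.13645735  64.        ]
[643.10180086 149.21853576  28.        ] 73.65299366873647 30.898591654653124
heading -147.72205626423127
```

Call:
drive_tool([
  [-0.0105,0,0.0075,0.8],
  [-0.0105,0,0.0075,0.8],
  [0,0,0,0],
  [0,0.02,0,0],
  [0,0.025,0,0],
  [0,0.02,0,0],
  [0,0.005,0,0],
  [0,0,0,0],
  [0,0,0,0],
])

```text
clock: 15.35
ee_pos: [640.8, 150.5, 95.6]
tool_rot: [-0.561, 1.924, -1.888]
contact_force: [-0.5, -0.4, -0.1]
gripper_width: 59.8
```

```bash
cat > rel.py <<'E'
from h import *
import sys
s=bot.state(); p=s['ee_pos']; R=cv2.Rodrigues(s['tool_rot'])[0]
tx,ty,h=map(float,sys.argv[1:4]); hd=np.degrees(np.arctan2(R[1,0],R[0,0]))
d=R.T@np.array([tx-p[0],ty-p[1],0]); print(p.round(1),'f',s['contact_force'].round(1),'w',round(s['gripper_width'],1),'ydir',R[:,1].round(4))
print('tool x %.1f z %.1f  turn %.2f'%(d[0],d[2],hd-h))
E
python3 rel.py 643.1 149.2 -149.3
```

```text
[640.8 150.5  95.6] f [-0.5 -0.4 -0.1] w 59.8 ydir [-0.0145  0.0147 -0.9998]
tool x -1.2 z 2.3  turn 1.56
```

Call:
drive_tool([
  [-0.001,0,0.0035,1.8],
  [0,0,0,0],
  [0,0.012,0,0],
  [0,0.012,0,0],
  [0,0.012,0,0],
  [0,0.008,0,0],
  [0,0,0,0],
])

```text
clock: 15.93
ee_pos: [646.2, 149.5, 58.6]
tool_rot: [-0.53, 1.933, -1.9]
contact_force: [-0.4, -0.9, 0.2]
gripper_width: 60.3
```

```bash
python3 rel.py 643.1 149.2 -149.3
python3 - <<'E'
from h import *
a=grab('wrist','w12'); R,t=cam(a); print('cam',-R.T@t)
v=a['color'].max(2).astype(int)
for r in range(180,290,5): print(r,v[r,255:385:3])
E
```

```text
[646.2 149.5  58.6] f [-0.4 -0.9  0.2] w 60.3 ydir [-0.0038  0.016  -0.9999]
tool x 2.9 z -1.3  turn 0.23
cam [720.03856324 191.12977209 206.36812618]
180 [154 158 159 157 155 158 159 155 157 161 163 150  58  58  57  59  60  59
  60  61  59  59  58  56  56  57  58  57  60  56  56 148 169 162 161 162
 158 164 170 173 174 172 251 250]
185 [155 155 156 155 156 158 155 155 159 159 156  66  72  72  71  72  74  74
  72  74  75  72  73  72  71  72  69  71  73  73  71  72 180 179 172 166
 161 160 159 159 166 174 253 252]
190 [156 155 156 156 156 155 156 158 156 154 156  65  73  74  71  73  73  74
  54  56  57  56  55  56  59  71  69  73  72  73  71  74 165 171 178 179
 176 171 164 161 162 160 249 251]
195 [169 168 165 158 156 156 156 156 156 156 156  64  70  73  72  73  74  74
  55  56  58  57  55  58  56  73  72  72  73  73  71  84 162 162 163 167
 170 178 178 175 185 250 245 248]
200 [163 166 167 168 168 162 158 157 156 156 157  61  72  73  71  72  73  65
  56  56  57  56  58  58  57  72  72  71  73  74  71  88 147 150 156 161
 162 164 166 171 252 176 174 167]
205 [153 154 157 162 167 168 
[... 2398 characters left out ...]
2 151 147 148 150  68  75  74  73  74  65
  70  73  73  75  77  72  64  74  73  73  74  70 194 242 242 243 243 246
 250 250 250 247 241  28  26  24]
275 [ 27  25  25 151 148 145 145 148 148 148 150 152  68  73  76  73  74  64
  74  72  73  75  73  73  64  74  72  74  74  70 219 247 247 245 241 241
 242 242 245 249 205  26  27  27]
280 [ 27  22  25 148 146 150 150 149 146 143 146 150  82  73  74  74  74  66
  73  72  74  75  75  70  64  73  71  75  73  71 237 250 249 248 247 247
 246 242 240 241 223  25  24  27]
285 [ 27  26  54 156 155 153 151 146 148 150 147 147 145 145 151 150 151  90
  72  75  73  77  76  71 181 236 240 242 241 248 248 249 251 251 251 249
 248 247 247 246 232  26  26  23]
```

Call:
drive_tool([
  [0.0027,0,-0.0012,0.2],
  [0,0,0,0],
  [0,0.008,0,0],
  [0,0.008,0,0],
  [0,0.004,0,0],
  [0,0,0,0],
])

```text
clock: 16.48
ee_pos: [644.7, 149.8, 40.8]
tool_rot: [-0.522, 1.932, -1.901]
contact_force: [-0.1, -0.1, -0.6]
gripper_width: 60.2
```

```bash
python3 rel.py 643.1 149.2 -149.3
```

```text
[644.7 149.8  40.8] f [-0.1 -0.1 -0.6] w 60.2 ydir [ 0.0012  0.0165 -0.9999]
tool x 1.7 z -0.3  turn 0.07
```

Call:
drive_tool([
  [0.0017,0.0045,0,0],
  [0,0,0,0],
])

```text
clock: 16.65
ee_pos: [642.9, 148.9, 35.3]
tool_rot: [-0.523, 1.932, -1.901]
contact_force: [0.0, 0.4, -0.2]
gripper_width: 60.1
```

Call:
drive_tool([
  [0,0,0,0],
  [0,0,0,0],
  [0,0,0,0],
  [0,0,0,0],
  [0,0,0,0],
  [0,0,0,0],
  [0,0,0,0],
  [0,0,0,0],
  [0,0,0,0],
  [0,0,0,0],
], hand=0.0)

```text
clock: 17.48
ee_pos: [642.8, 148.9, 35.4]
tool_rot: [-0.523, 1.932, -1.901]
contact_force: [0.4, -0.2, -0.2]
gripper_width: 10.9
```

```bash
python3 rel.py 643.1 149.2 -149.3
```

```text
[642.8 148.9  35.4] f [ 0.4 -0.2 -0.2] w 10.9 ydir [ 3.000e-04  1.630e-02 -9.999e-01]
tool x -0.4 z -0.1  turn 0.08
```

Call:
drive_tool([
  [0,-0.005,0,0],
  [0,-0.01,0,0],
  [0,-0.02,0,0],
  [0,-0.025,0,0],
  [0,-0.025,0,0],
  [0,-0.025,0,0],
  [0,-0.025,0,0],
  [0,-0.02,0,0],
  [0,-0.01,0,0],
  [0,0,0,0],
])

```text
clock: 18.32
ee_pos: [638.9, 145.4, 210.2]
tool_rot: [-0.533, 1.937, -1.903]
contact_force: [0.6, 0.7, -7.5]
gripper_width: 11.1
```

```bash
python3 rel.py 516 -282 -93.9
python3 - <<'E'
from h import *
a=grab('wrist','w13'); R,t=cam(a); print('cam',-R.T@t)
v=a['color'].max(2).astype(int)
for r in range(150,300,5): print(r,v[r,265:375:3])
E
```

```text
[638.9 145.4 210.2] f [ 0.6  0.7 -7.5] w 11.1 ydir [-0.0084  0.0152 -0.9998]
tool x 324.4 z 304.2  turn -55.32
cam [713.50411753 186.9299996  357.59959657]
150 [155 156 157 155 146 149 155 161 160 158 152 150 150 147 149 147 150 150
 150 153 157 163 164 158 152 148 141 234 246 247 249 252 250 246 245 244
 251]
155 [158 158 152 155 156 158 153 147 150 158 163 162 156 150 149 150 147 148
 147 149 150 147 154 157 164 162 156 150 144 142 152 246 248 251 251 248
 245]
160 [143 144 147 148 146 144 146 151 157 153 145 152 159 161 162 156 153 153
 150 149 148 146 150 146 151 151 158 163 160 152 148 234 238 245 246 248
 251]
165 [146 146 144 144 146 149 149 146 142 142 143 151 152 146 151 159 164 162
 155 152 153 149 148 146 145 149 155 155 154 158 162 246 242 240 242 244
 244]
170 [150 150 149 148 150 148 146 148 149 149 147 143 142 145 154 151 146 153
 161 164 162 154 154 152 149 146 146 144 147 155 152 243 247 247 244 240
 239]
175 [147 150 152 152 151 152 149 153 149 144 141 141 139 135 133 133 136 145
 139 138 145 153 154 151 238 237 237 236 240 237 241 248 245 242 245 247
 245]
180 [142
[... 2997 characters left out ...]
115 115 116 117  28  51  67  70  69
  72  72  72  70  40  29 115 114 116 115  35  34  35  33 112 249 250 249
 249]
280 [117 117 121 116  35  34  35  35  59 121 120 120 106  28  49  68  70  69
  73  73  70  70  39  30 115 120 122 120  36  33  37  31  37 248 247 247
 163]
285 [163 139  96  33  34  33  32  35  35  35  33  97 136  39  42  69  68  70
  72  73  72  68  34  37 150  82  36  33  34  34  34  36  32  33 182 162
 161]
290 [162 158  35  35  34  42  39  39  37  34  34  33  35  38  40  69  69  68
  73  72  72  68  32  37  36  34  35  33  39  41  38  37  35  34  34 159
 160]
295 [36 34 32 35 35 33 34 32 35 35 33 33 32 39 42 68 70 69 72 72 71 68 29 37
 32 35 36 32 35 34 35 34 35 34 33 36 33]
```

Call:
drive_tool([
  [0.01,0,0.009,0],
  [0.018,0,0.017,0],
  [0.024,0,0.0225,0],
  [0.024,0,0.0225,0],
  [0.024,0,0.0225,0],
  [0.024,0,0.0225,0],
  [0.024,0,0.0225,0],
  [0.024,0,0.0225,0],
  [0.024,0,0.0225,0],
  [0.024,0,0.0225,0],
  [0.024,0,0.0225,0],
  [0.024,0,0.0225,0],
  [0.018,0,0.017,0],
  [0.01,0,0.009,0],
  [0,0,0,0],
  [0,0,0,0],
])

```text
clock: 19.7
ee_pos: [506.1, -263.3, 186.5]
tool_rot: [-0.559, 1.96, -1.897]
contact_force: [-0.2, 0.5, -7.2]
gripper_width: 11.3
```

```bash
python3 rel.py 516 -282 -93.9
```

```text
[ 506.1 -263.3  186.5] f [-0.2  0.5 -7.2] w 11.3 ydir [-0.035   0.0229 -0.9991]
tool x 1.1 z 21.1  turn -55.28
```

Call:
drive_tool([
  [0,0,0.007,0],
  [0,0,0.007,0],
  [0,0,0.006,0],
  [0,0,0,-6.87],
  [0,0,0,-6.87],
  [0,0,0,-6.87],
  [0,0,0,-6.87],
  [0,0,0,-6.87],
  [0,0,0,-6.87],
  [0,0,0,-6.87],
  [0,0,0,-6.87],
  [0,0,0,0],
  [0,0,0,0],
])

```text
clock: 20.78
ee_pos: [522.6, -278.8, 182.3]
tool_rot: [-1.203, 1.272, -1.196]
contact_force: [0.2, 0.3, -7.9]
gripper_width: 10.9
```

```bash
python3 rel.py 516 -282 -93.9
```

```text
[ 522.6 -278.8  182.3] f [ 0.2  0.3 -7.9] w 10.9 ydir [-0.0373  0.0252 -0.999 ]
tool x 3.4 z -6.5  turn 2.04
```

Call:
drive_tool([
  [0.003,0,-0.0065,2.0],
  [0,0,0,0],
  [0,0.006,0,0],
  [0,0.006,0,0],
  [0,0.006,0,0],
  [0,0.006,0,0],
  [0,0,0,0],
])

```text
clock: 21.37
ee_pos: [516.7, -280.2, 155.3]
tool_rot: [-1.181, 1.307, -1.231]
contact_force: [-0.5, 0.5, -7.1]
gripper_width: 10.9
```

```bash
python3 rel.py 516 -282 -93.9
```

```text
[ 516.7 -280.2  155.3] f [-0.5  0.5 -7.1] w 10.9 ydir [-0.0372  0.0256 -0.999 ]
tool x 1.9 z -0.6  turn -0.63
```

Call:
drive_tool([
  [0.012,0,0.026,0],
  [0,0,0,0],
  [0,0,0,0],
])

```text
clock: 21.62
ee_pos: [541.5, -293.5, 152.3]
tool_rot: [-1.182, 1.31, -1.228]
contact_force: [-0.3, 0.7, -6.9]
gripper_width: 10.6
```

```bash
python3 rel.py 516 -282 -93.9
```

```text
[ 541.5 -293.5  152.3] f [-0.3  0.7 -6.9] w 10.6 ydir [-0.04    0.0277 -0.9988]
tool x -9.5 z -26.3  turn -0.65
```

Call:
drive_tool([
  [-0.003,0,-0.0065,0],
  [-0.003,0,-0.0065,0],
  [-0.003,0,-0.0065,0],
  [-0.003,0,-0.0065,0],
  [0,0,0,0],
  [0,0,0,0],
])

```text
clock: 22.12
ee_pos: [512.7, -277.2, 154.0]
tool_rot: [-1.182, 1.31, -1.228]
contact_force: [-0.3, -0.3, -7.3]
gripper_width: 10.9
```

```bash
python3 rel.py 516 -282 -93.9
```

```text
[ 512.7 -277.2  154. ] f [-0.3 -0.3 -7.3] w 10.9 ydir [-0.0401  0.0277 -0.9988]
tool x 4.5 z 3.7  turn -0.65
```

Call:
drive_tool([
  [-0.016,0,-0.036,0],
  [0.004,0,0.009,0],
  [0.004,0,0.009,0],
  [0.004,0,0.009,0],
  [0.004,0,0.009,0],
  [-0.016,0,-0.036,0],
  [0.004,0,0.009,0],
  [0.004,0,0.009,0],
  [0.004,0,0.009,0],
  [0.004,0,0.009,0],
  [0,0,0,0],
  [0,0,0,0],
])

```text
clock: 23.12
ee_pos: [513.2, -276.5, 147.2]
tool_rot: [-1.184, 1.322, -1.216]
contact_force: [0.1, -0.2, -6.9]
gripper_width: 10.7
```

```bash
python3 rel.py 516 -282 -93.9
```

```text
[ 513.2 -276.5  147.2] f [ 0.1 -0.2 -6.9] w 10.7 ydir [-0.0515  0.0363 -0.998 ]
tool x 5.3 z 3.3  turn -0.66
```

Call:
drive_tool([
  [-0.014,0,-0.03,0],
  [0,0,0,0],
  [0,0,0,0],
  [0,0,0,0],
])

```text
clock: 23.45
ee_pos: [484.9, -260.5, 148.7]
tool_rot: [-1.185, 1.322, -1.215]
contact_force: [0.1, 0.8, -6.6]
gripper_width: 10.6
```

```bash
python3 rel.py 516 -282 -93.9
```

```text
[ 484.9 -260.5  148.7] f [ 0.1  0.8 -6.6] w 10.6 ydir [-0.0518  0.0364 -0.998 ]
tool x 19.0 z 32.6  turn -0.64
```

Call:
drive_tool([
  [0,-0.03,0,0],
  [0,0,0,0],
  [0,0,0,0],
  [0,0,0,0],
])

```text
clock: 23.78
ee_pos: [488.1, -262.7, 179.9]
tool_rot: [-1.184, 1.321, -1.217]
contact_force: [-0.2, 0.2, -7.6]
gripper_width: 10.8
```

```bash
python3 rel.py 516 -282 -93.9
```

```text
[ 488.1 -262.7  179.9] f [-0.2  0.2 -7.6] w 10.8 ydir [-0.0503  0.0353 -0.9981]
tool x 17.0 z 29.2  turn -0.62
```

Call:
drive_tool([
  [0,0.03,0,0],
  [0,0,0,0],
  [0,0,0,0],
  [0,0,0,0],
])

```text
clock: 24.12
ee_pos: [487.1, -261.9, 148.7]
tool_rot: [-1.185, 1.321, -1.216]
contact_force: [-0.4, 0.3, -7.0]
gripper_width: 11.0
```

```bash
python3 rel.py 516 -282 -93.9
```

```text
[ 487.1 -261.9  148.7] f [-0.4  0.3 -7. ] w 11.0 ydir [-0.0506  0.0354 -0.9981]
tool x 17.8 z 30.4  turn -0.62
```

Call:
drive_tool([
  [0.005,0,0.011,0],
  [0.005,0,0.011,0],
  [0.005,0,0.011,0],
  [-0.015,0,-0.033,0],
  [0,0,0,0],
  [0,0,0,0],
])

```text
clock: 24.62
ee_pos: [488.4, -262.8, 150.0]
tool_rot: [-1.185, 1.323, -1.214]
contact_force: [0.1, -0.7, -6.0]
gripper_width: 10.7
```

```bash
python3 rel.py 516 -282 -93.9
```

```text
[ 488.4 -262.8  150. ] f [ 0.1 -0.7 -6. ] w 10.7 ydir [-0.0526  0.0369 -0.9979]
tool x 17.0 z 29.0  turn -0.62
```

Call:
drive_tool([
  [0,-0.035,0,0],
  [0,0.012,0,0],
  [0,0.012,0,0],
  [0,0.011,0,0],
  [0,-0.035,0,0],
  [0,0,0,0],
  [0,0,0,0],
])

```text
clock: 25.2
ee_pos: [488.4, -262.6, 185.3]
tool_rot: [-1.186, 1.327, -1.21]
contact_force: [-0.9, -0.2, -7.9]
gripper_width: 10.7
```

```bash
python3 rel.py 516 -282 -93.9
```

```text
[ 488.4 -262.6  185.3] f [-0.9 -0.2 -7.9] w 10.7 ydir [-0.0568  0.04   -0.9976]
tool x 17.2 z 29.0  turn -0.63
```

Call:
drive_tool([
  [0,0.035,0,0],
  [0,-0.035,0,0],
  [0,0,0,0],
  [0,0,0,0],
])

```text
clock: 25.53
ee_pos: [474.0, -251.8, 169.5]
tool_rot: [-1.192, 1.357, -1.181]
contact_force: [0.4, 0.1, -8.0]
gripper_width: 10.8
```

```bash
python3 rel.py 516 -282 -93.9
```

```text
[ 474.  -251.8  169.5] f [ 0.4  0.1 -8. ] w 10.8 ydir [-0.0841  0.0602 -0.9946]
tool x 26.7 z 44.0  turn -0.70
```

Call:
drive_tool([
  [0.016,0,0.034,0],
  [-0.016,0,-0.034,0],
  [0,0,0,0],
  [0,0,0,0],
])

```text
clock: 25.87
ee_pos: [479.8, -256.1, 155.7]
tool_rot: [-1.195, 1.372, -1.166]
contact_force: [-0.1, -1.7, -7.4]
gripper_width: 10.5
```

```bash
python3 rel.py 516 -282 -93.9
```

```text
[ 479.8 -256.1  155.7] f [-0.1 -1.7 -7.4] w 10.5 ydir [-0.0983  0.0707 -0.9926]
tool x 22.8 z 37.8  turn -0.75
```

Call:
drive_tool([
  [0,-0.035,0,0],
  [0,-0.035,0,0],
  [0,0,0,0],
  [0,0,0,0],
])

```text
clock: 26.2
ee_pos: [486.8, -261.1, 224.6]
tool_rot: [-1.196, 1.376, -1.163]
contact_force: [0.0, 0.7, -7.8]
gripper_width: 10.9
```

```bash
python3 rel.py 516 -282 -93.9
```

```text
[ 486.8 -261.1  224.6] f [ 0.   0.7 -7.8] w 10.9 ydir [-0.1017  0.0732 -0.9921]
tool x 18.4 z 30.5  turn -0.77
```

Call:
drive_tool([
  [0,-0.035,0,0],
  [0,0.035,0,0],
  [0,0,0,0],
  [0,0,0,0],
])

```text
clock: 26.53
ee_pos: [486.1, -260.5, 224.4]
tool_rot: [-1.196, 1.377, -1.161]
contact_force: [0.5, -0.6, -4.2]
gripper_width: 10.7
```

```bash
python3 rel.py 516 -282 -93.9
```

```text
[ 486.1 -260.5  224.4] f [ 0.5 -0.6 -4.2] w 10.7 ydir [-0.103   0.0741 -0.9919]
tool x 19.0 z 31.2  turn -0.76
```

Call:
drive_tool([
  [0,0.003,0,0],
  [0,0.003,0,0],
  [0,0.003,0,0],
  [0,0.003,0,0],
  [0,0.003,0,0],
  [0,0.003,0,0],
  [0,0.003,0,0],
  [0,0.003,0,0],
  [0,0,0,0],
])

```text
clock: 27.28
ee_pos: [484.0, -258.9, 195.5]
tool_rot: [-1.196, 1.376, -1.162]
contact_force: [-0.0, -0.2, -6.6]
gripper_width: 10.9
```

```bash
python3 rel.py 516 -282 -93.9; python3 -c "
from h import *;s=bot.state();print(s['joints'].round(3),s['joint_efforts'].round(1))"
```

```text
[ 484.  -258.9  195.5] f [-0.  -0.2 -6.6] w 10.9 ydir [-0.1022  0.0735 -0.992 ]
tool x 20.3 z 33.4  turn -0.75
[-0.639  0.408  0.077  1.365 -0.002  1.01 ] [ -0.  -79.7  39.1   1.6  -0.    0. ]
```

Call:
drive_tool([
  [0,-0.02,0,0],
  [0,-0.02,0,0],
  [0,-0.01,0,0],
  [0,0,0,0],
  [0,0.012,0,0],
  [0,0.012,0,0],
  [0,0.012,0,0],
  [0,0.008,0,0],
  [0,0,0,0],
])

```text
clock: 28.03
ee_pos: [484.4, -259.3, 199.9]
tool_rot: [-1.196, 1.376, -1.163]
contact_force: [-0.5, 0.8, -7.6]
gripper_width: 11.0
```

```bash
python3 rel.py 516 -282 -93.9; python3 -c "
from h import *;s=bot.state();print(s['joints'].round(3),s['joint_efforts'].round(1))"
```

```text
[ 484.4 -259.3  199.9] f [-0.5  0.8 -7.6] w 11.0 ydir [-0.1017  0.0732 -0.9921]
tool x 20.1 z 33.0  turn -0.75
[-0.639  0.407  0.087  1.376 -0.002  1.01 ] [  0.  -80.3  39.1   0.9  -0.    0. ]
```

Call:
drive_tool([
  [0.006,-0.004,0.012,0],
  [0.011,-0.006,0.022,0],
  [0.011,-0.006,0.022,0],
  [0.011,-0.006,0.022,0],
  [0.011,-0.006,0.022,0],
  [0.011,-0.006,0.022,0],
  [0.006,-0.004,0.012,0],
  [0,0,0,0],
  [0,0,0,0],
])

```text
clock: 28.78
ee_pos: [619.8, -340.7, 218.4]
tool_rot: [-1.196, 1.378, -1.161]
contact_force: [0.5, 1.0, -7.3]
gripper_width: 10.8
```

```bash
cat >> rel.py <<'E'
print(s['joints'].round(3),s['joint_efforts'].round(0)[1:4],'sum-90deg %.4f'%(s['joints'][1]-s['joints'][2]+s['joints'][3]-np.pi/2),'r %.0f'%np.hypot(p[0],p[1]))
E
python3 rel.py 516 -282 -93.9
```

```text
[ 619.8 -340.7  218.4] f [ 0.5  1.  -7.3] w 10.8 ydir [-0.1037  0.0746 -0.9918]
tool x -49.9 z -107.2  turn -0.77
[-6.180e-01  7.300e-01  7.290e-01  1.699e+00  1.000e-03  1.031e+00] [-105.   40.    2.] sum-90deg 0.1281 r 707
```

Call:
drive_tool([
  [0.007,-0.003,0.012,0],
  [0.007,-0.003,0.012,0],
  [0.007,-0.003,0.012,0],
  [0.007,-0.003,0.012,0],
  [0,0,0,0],
  [0,0,0,0],
])

```text
clock: 29.28
ee_pos: [664.2, -371.5, 224.5]
tool_rot: [-1.197, 1.378, -1.16]
contact_force: [-0.1, 0.5, -7.4]
gripper_width: 10.8
```

```bash
python3 rel.py 516 -282 -93.9
```

```text
[ 664.2 -371.5  224.5] f [-0.1  0.5 -7.4] w 10.8 ydir [-0.104   0.0745 -0.9918]
tool x -77.0 z -153.4  turn -0.76
[-6.170e-01  9.330e-01  1.192e+00  1.958e+00  1.000e-03  1.031e+00] [-115.   38.    3.] sum-90deg 0.1283 r 761
```

Call:
drive_tool([
  [0.005,-0.002,0.008,0],
  [0.005,-0.002,0.008,0],
  [0,0,0,0],
  [0,0,0,0],
])

```text
clock: 29.62
ee_pos: [651.6, -366.3, 234.4]
tool_rot: [-1.201, 1.41, -1.127]
contact_force: [0.6, 0.4, -7.6]
gripper_width: 10.4
```

```bash
python3 rel.py 516 -282 -93.9
```

```text
[ 651.6 -366.3  234.4] f [ 0.6  0.4 -7.6] w 10.4 ydir [-0.1331  0.0983 -0.9862]
tool x -72.4 z -139.9  turn -0.90
[-6.220e-01  9.930e-01  1.359e+00  2.104e+00  2.000e-03  1.026e+00] [-121.   36.    3.] sum-90deg 0.1662 r 748
```

Call:
drive_tool([
  [0.005,-0.002,0.008,0],
  [0.005,-0.002,0.008,0],
  [0,0,0,0],
  [0,0,0,0],
])

```text
clock: 29.95
ee_pos: [649.0, -366.9, 235.4]
tool_rot: [-1.2, 1.413, -1.123]
contact_force: [-0.2, 0.7, -7.6]
gripper_width: 10.8
```

```bash
python3 rel.py 516 -282 -93.9
```

```text
[ 649.  -366.9  235.4] f [-0.2  0.7 -7.6] w 10.8 ydir [-0.1353  0.1016 -0.9856]
tool x -73.2 z -137.2  turn -0.91
[-0.625  0.992  1.359  2.108  0.003  1.023] [-118.   34.    3.] sum-90deg 0.1700 r 746
```

Call:
drive_tool([
  [0.002,-0.015,0.004,0],
  [0.002,-0.015,0.004,0],
  [0,0,0,0],
  [0,0,0,0],
])

```text
clock: 30.28
ee_pos: [648.6, -367.5, 251.7]
tool_rot: [-1.194, 1.391, -1.146]
contact_force: [0.5, -1.1, -7.6]
gripper_width: 10.9
```

```bash
python3 rel.py 516 -282 -93.9
```

```text
[ 648.6 -367.5  251.7] f [ 0.5 -1.1 -7.6] w 10.9 ydir [-0.1135  0.0873 -0.9897]
tool x -74.1 z -137.5  turn -0.81
[-0.626  0.973  1.367  2.109  0.004  1.022] [-119.   35.    2.] sum-90deg 0.1437 r 745
```

Call:
drive_tool([
  [0,-0.015,0,0],
  [0,-0.015,0,0],
  [0,-0.015,0,0],
  [0,-0.015,0,0],
  [0,0,0,0],
])

```text
clock: 30.7
ee_pos: [643.0, -365.4, 289.9]
tool_rot: [-1.184, 1.347, -1.188]
contact_force: [-0.8, 0.3, -6.5]
gripper_width: 10.4
```

```bash
python3 rel.py 516 -282 -93.9
```

```text
[ 643.  -365.4  289.9] f [-0.8  0.3 -6.5] w 10.4 ydir [-0.0718  0.0585 -0.9957]
tool x -73.0 z -132.5  turn -0.66
[-0.629  0.921  1.367  2.11   0.005  1.019] [-110.   34.    1.] sum-90deg 0.0926 r 740
```

```bash
cat >> rel.py <<'E'
Rg=cv2.Rodrigues(np.array([-0.523,1.932,-1.901]))[0]
print('down in tool: now-grasp (x,z)',(R.T@[0,0,-1]-Rg.T@[0,0,-1]).round(4)[[0,2]], 'j3,4 %.4f %.4f'%tuple(s['joints'][2:4]))
print('want ydir here (for level)', 'bar-down', (R@Rg.T@np.array([0,0,-1.])).round(4))
E
python3 rel.py 516 -282 -93.9
```

```text
[ 643.  -365.4  289.9] f [-0.8  0.3 -6.5] w 10.4 ydir [-0.0718  0.0585 -0.9957]
tool x -73.0 z -132.5  turn -0.66
[-0.629  0.921  1.367  2.11   0.005  1.019] [-110.   34.    1.] sum-90deg 0.0926 r 740
down in tool: now-grasp (x,z) [0.044  0.0624] j3,4 1.3673 2.1098
want ydir here (for level) bar-down [-0.0588  0.0487 -0.9971]
```

Call:
drive_tool([
  [0,-0.015,0,0],
  [0,-0.015,0,0],
  [0,-0.015,0,0],
  [0,-0.015,0,0],
  [0,0,0,0],
])

```text
clock: 31.12
ee_pos: [635.9, -362.3, 327.8]
tool_rot: [-1.173, 1.302, -1.231]
contact_force: [0.1, 0.9, -6.4]
gripper_width: 11.0
```

```bash
python3 rel.py 516 -282 -93.9
```

```text
[ 635.9 -362.3  327.8] f [ 0.1  0.9 -6.4] w 11.0 ydir [-0.0294  0.0288 -0.9992]
tool x -70.7 z -125.7  turn -0.58
[-0.631  0.869  1.367  2.11   0.006  1.017] [-107.   35.    0.] sum-90deg 0.0407 r 732
down in tool: now-grasp (x,z) [0.0177 0.0178] j3,4 1.3673 2.1098
want ydir here (for level) bar-down [-0.0163  0.019  -0.9997]
```

Call:
drive_tool([
  [0,-0.015,0,0],
  [0,-0.015,0,0],
  [0,-0.008,0,0],
  [0,0,0,0],
])

```text
clock: 31.45
ee_pos: [630.8, -359.8, 351.2]
tool_rot: [-1.166, 1.273, -1.257]
contact_force: [-1.1, -0.3, -6.3]
gripper_width: 10.4
```

```bash
python3 rel.py 516 -282 -93.9
```

```text
[ 630.8 -359.8  351.2] f [-1.1 -0.3 -6.3] w 10.4 ydir [-0.0027  0.0101 -0.9999]
tool x -68.6 z -120.5  turn -0.56
[-0.633  0.837  1.367  2.11   0.007  1.016] [-107.   35.   -0.] sum-90deg 0.0081 r 726
down in tool: now-grasp (x,z) [ 0.001  -0.0103] j3,4 1.3673 2.1096
want ydir here (for level) bar-down [ 1.040e-02  2.000e-04 -9.999e-01]
```

Call:
drive_tool([
  [-0.002,0,-0.004,0],
  [-0.004,0,-0.007,0],
  [-0.0048,0,-0.0085,0],
  [-0.0048,0,-0.0085,0],
  [-0.0048,0,-0.0085,0],
  [-0.0048,0,-0.0085,0],
  [-0.0048,0,-0.0085,0],
  [-0.0048,0,-0.0085,0],
  [-0.0048,0,-0.0085,0],
  [-0.0048,0,-0.0085,0],
  [-0.0048,0,-0.0085,0],
  [-0.004,0,-0.007,0],
  [-0.002,0,-0.004,0],
  [0,0,0,0],
  [0,0,0,0],
])

```text
clock: 32.7
ee_pos: [535.2, -296.3, 352.8]
tool_rot: [-1.164, 1.263, -1.267]
contact_force: [-0.1, -0.1, -6.7]
gripper_width: 10.4
```

```bash
python3 rel.py 516 -282 -93.9
```

```text
[ 535.2 -296.3  352.8] f [-0.1 -0.1 -6.7] w 10.4 ydir [ 0.0066  0.0033 -1.    ]
tool x -12.7 z -20.3  turn -0.57
[-0.642  0.432  0.55   1.686  0.007  1.007] [-84.  40.   0.] sum-90deg -0.0033 r 612
down in tool: now-grasp (x,z) [-0.005  -0.0201] j3,4 0.5501 1.6855
want ydir here (for level) bar-down [ 0.0196 -0.0066 -0.9998]
```

Call:
drive_tool([
  [-0.004,0,-0.007,0],
  [-0.004,0,-0.007,0],
  [-0.003,0,-0.005,-0.5],
  [0,0,0,0],
  [0,0.008,0,0],
  [0,0.015,0,0],
  [0,0.015,0,0],
  [0,0.015,0,0],
  [0,0.015,0,0],
  [0,0.015,0,0],
  [0,0.015,0,0],
  [0,0.015,0,0],
  [0,0.015,0,0],
  [0,0.015,0,0],
  [0,0.015,0,0],
  [0,0.012,0,0],
  [0,0.008,0,0],
  [0,0,0,0],
  [0,0,0,0],
])

```text
clock: 34.28
ee_pos: [526.1, -289.2, 164.2]
tool_rot: [-1.168, 1.253, -1.261]
contact_force: [-0.7, 0.4, -7.3]
gripper_width: 10.5
```

```bash
python3 rel.py 516 -282 -93.9
```

```text
[ 526.1 -289.2  164.2] f [-0.7  0.4 -7.3] w 10.5 ydir [ 0.0087  0.002  -1.    ]
tool x -6.5 z -10.6  turn 0.04
[-0.642  0.411  0.005  1.158  0.007  0.997] [-79.  39.  -0.] sum-90deg -0.0057 r 600
down in tool: now-grasp (x,z) [-0.0062 -0.0223] j3,4 0.0048 1.1585
want ydir here (for level) bar-down [ 0.0218 -0.0076 -0.9997]
```

Call:
drive_tool([
  [-0.016,0,-0.036,0],
  [0.004,0,0.009,0],
  [0.004,0,0.009,0],
  [0.004,0,0.009,0],
  [0.004,0,0.009,0],
  [-0.016,0,-0.036,0],
  [0.004,0,0.009,0],
  [0.004,0,0.009,0],
  [0.004,0,0.009,0],
  [0,0,0,0],
  [0,0,0,0],
])

```text
clock: 35.2
ee_pos: [514.6, -281.9, 161.6]
tool_rot: [-1.172, 1.267, -1.247]
contact_force: [0.3, 0.0, -6.8]
gripper_width: 10.9
```

```bash
python3 rel.py 516 -282 -93.9
```

```text
[ 514.6 -281.9  161.6] f [ 0.3  0.  -6.8] w 10.9 ydir [-0.0042  0.0116 -0.9999]
tool x 0.0 z 1.4  turn 0.07
[-0.643  0.401 -0.019  1.161  0.007  0.994] [-79.  40.  -0.] sum-90deg 0.0103 r 587
down in tool: now-grasp (x,z) [ 0.0025 -0.0088] j3,4 -0.0192 1.1607
want ydir here (for level) bar-down [ 0.009   0.0019 -1.    ]
```

Call:
drive_tool([
  [-0.016,0,-0.036,0],
  [0.004,0,0.009,0],
  [0.004,0,0.009,0],
  [0.004,0,0.009,0],
  [0.004,0,0.009,0],
  [0,0,0,0],
  [0,0,0,0],
])

```text
clock: 35.78
ee_pos: [514.3, -281.2, 161.0]
tool_rot: [-1.173, 1.27, -1.243]
contact_force: [-0.1, -0.1, -7.3]
gripper_width: 10.6
```

```bash
python3 rel.py 516 -282 -93.9
python3 - <<'E'
from h import *
a=grab('wrist','w14'); R,t=cam(a); print('cam',-R.T@t); p=bot.state()['ee_pos']
fz=p[2]-35.4
v=a['color'].max(2); m=((v<100)).astype(np.uint8)
# block region: dark pixels in the strip ahead of the pads
for r in range(165,250,6): 
    c=np.where(m[r,270:370])[0]; print(r,(270+c[0],270+c[-1]) if len(c) else None, v[r,280:356:4])
h=cv2.cvtColor(a['color'],cv2.COLOR_RGB2HSV)
for r in list(range(10,400,30)): print(r,''.join('#' if s>90 else ('d' if vv<100 else '.') for s,vv in zip(h[r,180:500:4,1],v[r,180:500:4])))
E
```

```text
[ 514.3 -281.2  161. ] f [-0.1 -0.1 -7.3] w 10.6 ydir [-0.0078  0.014  -0.9999]
tool x 0.7 z 1.8  turn 0.11
[-0.643  0.403 -0.017  1.165  0.007  0.994] [-79.  40.   0.] sum-90deg 0.0147 r 586
down in tool: now-grasp (x,z) [ 0.0047 -0.005 ] j3,4 -0.0170 1.1650
want ydir here (for level) bar-down [ 0.0053  0.0044 -1.    ]
cam [ 522.15106945 -198.65181755  309.55785764]
165 None [145 141 149 146 141 143 146 145 139 147 148 141 146 146 148 144 149 145
 148]
171 None [144 142 148 146 143 145 147 146 142 148 147 141 147 146 147 146 149 146
 147]
177 (np.int64(289), np.int64(348)) [144 141 142  46  46  46  46  46  44  46  47  46  46  48  48  46  47  76
 147]
183 (np.int64(287), np.int64(350)) [145 143  45  47  49  46  47  48  49  46  48  48  46  48  47  46  47  48
 142]
189 (np.int64(285), np.int64(352)) [146 103  58  61  60  63  60  60  61  61  61  60  61  58  57  59  60  61
  53]
195 (np.int64(285), np.int64(352)) [146 104  59  60  60  62  64  50  46  47  47  48  46  61  60  60  63  61
  54]
201 (np.int64(285), np.int64(352)) [145 122  60  60  61  62  62  45  47  46  49  48  48  60  58  6
[... 1329 characters left out ...]
.###################
160 .............................................................###################
190 #..ddddddd................dddddddddddddddddd................####################
220 ##..d####dd................ddddddddddddddddd...............#####################
250 ####.d####dd...............dd..dddddddd..dd...............######################
280 #####...................dddd...dddddddd...dddd...........#######################
310 #####ddddddddddddddddddddddddddddddddddddddddddddddddddddddddddddd##############
340 ddddddddd#ddddddddddddddddddddd#########ddddddddddddddddddddd#dddddddddddddddd##
370 dddddddddddd##ddddddddddddddddddddddddddddddddddddddddddd##ddddddddddddddddddddd
```

Run:
```python
from h import *
a=load('w14'); fz=161-35.4; hd=np.radians(-93.8); d=np.array([np.cos(hd),np.sin(hd),0])
n=onz(a,318.5,186,fz+28,True); print('block top near end',n.round(1),'centre',(n+d*37.5).round(1))
b=onz(a,318.5,174,fz,True); print('bottom near end',b.round(1),(b+d*37.5).round(1))
h=onz(a,319.5,217,fz+64,True); print('handle end',h.round(1),(h+d*34).round(1))
for r in (186,): print(onz(a,285,r,fz+28,True).round(1),onz(a,352,r,fz+28,True).round(1))
# platter edges in this view: fit right edge & left edge columns by saturation/colour
H=cv2.cvtColor(a['color'],cv2.COLOR_RGB2HSV)
for r in (100,130,160): 
    c=[u for u in range(380,500) if H[r,u,1]>90][0]; print('right edge',onz(a,c-.5,r,75,True).round(1), a['color'][r,c-14:c+3:2].mean(1).astype(int))
    print(r,a['color'][r,150:300:4].mean(1).astype(int))
for u in (300,330,360,390): print(u,a['color'][36:80:2,u].mean(1).astype(int))
```

```text
block top near end [ 517.7 -244.2  153.6] centre [ 515.2 -281.6  153.6]
bottom near end [ 517.4 -244.7  125.6] [ 515.  -282.2  125.6]
handle end [ 518.3 -247.2  189.6] [ 516.  -281.1  189.6]
[ 500.1 -243.1  153.6] [ 535.3 -245.3  153.6]
right edge [ 601.8 -202.8   75. ] [240 239 240 239 238 203 217 139 143]
100 [ 96  93  94  89  85  87  83 163 175 174 166  95  93  90 176 174 175 150
 138 139 142 139 140 140 142 140 141 139 141 142 144 140 142 138 142 143
 139 145]
right edge [ 599.7 -226.4   75. ] [239 238 238 238 237 237 207 166 148]
130 [160 160 160 159 154 150 146 156 173 176 175 176 176 175 174 176 176 168
 137 139 142 139 140 140 139 141 140 140 140 139 145 138 141 136 141 143
 139 142]
right edge [ 598.1 -250.5   75. ] [238 236 236 236 236 233 225 156 154]
160 [163 157 162 162 161 156 150 152 245 251 251 175 174 175 174 175 175 175
 130 139 138 139 139 139 137 142 141 138 141 141 147 136 136 137 142 142
 138 140]
300 [146 147 147 147 148 149 149 149 150 151 180 239 246 249 251 252 251 146
 140 142 142 142]
330 [155 155 153 154 155 154 155 154 156 155 171 239 245 249 251 251 251 228
 221 242 243 243]
360 [159 160 159 161 159 160 161 161 162 160 162 223 243 248 251 251 251 251
 198 233 240 239]
390 [146 145 147 146 146 147 145 147 146 146 147 146 232 244 248 251 252 252
 252 202 235 237]
```

Call:
drive_tool([
  [0.0005,0,0.001,0],
  [0,0.005,0,0],
  [0,0.005,0,0],
  [0,0.005,0,0],
  [0,0.005,0,0],
  [0,0.005,0,0],
  [0,0.003,0,0],
  [0,0,0,0],
  [0,0,0,0],
])

```text
clock: 36.58
ee_pos: [514.1, -280.8, 130.0]
tool_rot: [-1.173, 1.271, -1.243]
contact_force: [-0.6, 0.1, -6.2]
gripper_width: 10.8
```

```bash
python3 rel.py 515.5 -282 -94
```

```text
[ 514.1 -280.8  130. ] f [-0.6  0.1 -6.2] w 10.8 ydir [-0.0083  0.0142 -0.9999]
tool x 1.1 z 1.5  turn 0.21
[-0.642  0.42  -0.077  1.089  0.006  0.995] [-79.  38.   0.] sum-90deg 0.0151 r 586
down in tool: now-grasp (x,z) [ 0.0048 -0.0046] j3,4 -0.0769 1.0887
want ydir here (for level) bar-down [ 0.0049  0.0045 -1.    ]
```

Call:
drive_tool([
  [0.0011,0.0015,0.0015,0.2],
  [0,0.002,0,0],
  [0,0,0,0],
  [0,0,0,0],
  [0,0,0,0],
  [0,0,0,0],
])

```text
clock: 37.08
ee_pos: [516.1, -282.4, 126.6]
tool_rot: [-1.171, 1.273, -1.247]
contact_force: [0.9, 0.0, -6.9]
gripper_width: 10.6
```

```bash
python3 rel.py 515.5 -282 -94
python3 - <<'E'
from h import *
p=bot.state()['ee_pos']; a=grab('wrist','w15'); b=grab('side','s15')
v=a['color'].max(2)
print(v[160:192:1,318]); fz=p[2]-35.4
for r in (172,174,176): print(r,onz(a,318.5,r,fz,True).round(1))
hsv=cv2.cvtColor(b['color'],cv2.COLOR_RGB2HSV)
print([(z,np.round(proj(b,(489.9,299.7,z)),1)) for z in (40,87)])
for q in range(260,284,3): print(q,''.join('#' if x<60 else '.' for x in hsv[q,235:290,1]))
# bystanders: change between start and now in the side view
s0=load('s0')['color'].astype(int); d=(np.abs(s0-b['color']).max(2)>60)
n,l,st,c=cv2.connectedComponentsWithStats(d.astype(np.uint8)); print([st[i].tolist() for i in range(1,n) if st[i][4]>25])
E
```

```text
[ 516.1 -282.4  126.6] f [ 0.9  0.  -6.9] w 10.6 ydir [-0.0074  0.0135 -0.9999]
tool x -0.4 z -0.6  turn -0.01
[-0.642  0.426 -0.078  1.082  0.006  0.998] [-80.  39.   0.] sum-90deg 0.0140 r 588
down in tool: now-grasp (x,z) [ 0.0042 -0.0054] j3,4 -0.0775 1.0817
want ydir here (for level) bar-down [ 0.0057  0.0038 -1.    ]
[149 148 149 149 148 147 149 149 149 148 149 148 148 136 104  46  47  48
  46  49  47  46  46  48  49  52  56  60  58  62  59  59]
172 [ 519.5 -244.7   91.2]
174 [ 519.4 -246.    91.2]
176 [ 519.3 -247.3   91.2]
[(40, array([259.9, 277.4])), (87, array([258. , 265.2]))]
260 ##.....................................................
263 ###....................................................
266 ####.................#######...........................
269 ####................##########.........................
272 #...................##########.........................
275 .....................##########........................
278 .....................##########........................
281 .......................######..........................
[[330, 0, 123, 363, 15558], [487, 0, 82, 130, 4875], [472, 22, 14, 14, 112], [422, 36, 49, 154, 3748], [410, 70, 14, 35, 87], [396, 88, 11, 15, 73], [404, 111, 9, 27, 72], [401, 148, 11, 13, 69], [392, 155, 11, 44, 121], [431, 193, 64, 43, 908], [407, 206, 10, 10, 59], [386, 215, 6, 18, 50], [250, 223, 25, 22, 438], [522, 222, 27, 25, 186], [456, 238, 17, 25, 163], [546, 253, 6, 24, 52], [255, 264, 11, 19, 125], [516, 277, 30, 32, 477], [442, 280, 15, 24, 72], [422, 303, 8, 7, 31], [434, 315, 29, 16, 47], [506, 323, 13, 8, 26]]
```

Call:
drive_tool([
  [-0.0003,0.0012,-0.0005,0],
  [0,0,0,0],
  [0,0,0,0],
  [0,0,0,0],
  [0,0,0,0],
  [0,0,0,0],
  [0,0,0,0],
  [0,0,0,0],
])

```text
clock: 37.85
ee_pos: [515.5, -282.0, 125.5]
tool_rot: [-1.171, 1.272, -1.247]
contact_force: [0.3, 0.0, -6.2]
gripper_width: 10.8
```

```bash
python3 rel.py 515.5 -282 -94; python3 -c "
from h import *
print(np.abs(bot.state()['joint_velocities']).max()); print(bot.finish_job())"
```

```text
[ 515.5 -282.   125.5] f [ 0.3  0.  -6.2] w 10.8 ydir [-0.0072  0.0135 -0.9999]
tool x 0.0 z -0.0  turn -0.01
[-0.642  0.425 -0.082  1.078  0.006  0.998] [-80.  39.   0.] sum-90deg 0.0139 r 588
down in tool: now-grasp (x,z) [ 0.0042 -0.0056] j3,4 -0.0818 1.0778
want ydir here (for level) bar-down [ 0.0059  0.0038 -1.    ]
0.0016707501147646025
the job is handed in; nothing more can be done
None
```

I put the small round weight in its socket and let go of it. The job was handed in with the arm holding the bar weight over the platter; the hand-in gives no verdict.

**Last checks**
- **Small weight:** in the side view it stands upright in the small socket, with its top about where a fully seated weight should be. That view can only tell the height to a couple of mm. It showed no change between letting go and the end.
- **Bar weight:** its foot is about 15 mm above the platter, worked out from the height at which I gripped it. It is about 0.4° off level and within about 2 mm of the platter's middle. Its long side is within about 0.5° of the platter's long side, and the arm was still.
- **Time and force:** the clock was at 37.9 s of 72 s. Every force I read stayed below about 10 N. I saw no sign of contact with the guard, scale or bystanders, but I checked only the force readings and my planned clearances. The before/after side view couldn't confirm the bystanders, because the arm covers too much of it.

**What went wrong or disagreed**
- **First grip:** it closed on the small weight's knob, because the fingertips reach about 25–30 mm less far than described. I opened, went lower and gripped the cylinder.
- **Bar tilt:** fast moves tilted the tool while it held the bar. My first tries to correct this made it worse, up to about 10° at one point. I levelled it by moving out to where joints 3 and 4 reach their range ends; readings stayed just inside (1.367 of 1.37 and 2.1098 of 2.11 rad). All of this was in the air, clear of the scale.

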